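# Make up two engine kits in a stacking post rack

## Task

Pack the kit rack for the engine job: the valve kit (yellow valve spring and steel bucket tappet) goes in the blue bottom tier, and the service kit (orange oil filter and spark plug) in the red top tier, with the red tier stacked on the blue one, its four corner posts fully home in the corner cups. Put one part in each bay, flat on the floor of the tier, the plug lying and the others upright. Set things down rather than dropping them, leave the rest of the stock where it is, and let go of everything.

Things in the scene. Friction and masses are not known exactly. Their poses are not given: they have to be found in the camera images.
- bottom_tier: Blue bottom tier: fixed tray 140 (x) by 216 mm (y) on the bench, floor 5 mm thick, rims 18 mm high. Origin: centre of underside, z up. A rib along x (y=0) parts two bays, mid-bay at y=+-53 mm, 132 (x) by 101 mm (y). Corner cups at x=+-56, y=+-94 mm, 39 mm wide: bore 17 mm, mouth flared to 31 mm at z=35, bottom at z=7.5 mm. The red tier fits either way round.
- top_tier_grip (a point): Red top tier, loose, about 0.6 kg: a tray sized as the blue, on 4 corner posts (13 mm thick, round feet) reaching 70 mm below its underside. Point: mid carrying handle, a bar 14 mm square along the tier's x, 90 mm free, 45 mm above the tray floor; pinch it across (along y). Mid-bays at y=+-53 mm from it. y along the long side, z up. 120 mm above the bench at start, 127.5 mm when home on the blue.
- spring_center (a point): Valve spring: a yellow-painted steel coil standing upright on the bench, 33 mm outside diameter, 46 mm tall. Point at its centre, half-way up; z is the coil's axis, up.
- tappet_center (a point): Bucket tappet: a plain bright-steel short cylinder standing upright, 34 mm diameter, 28 mm tall, with a dark groove. Point at its centre, half-way up; z is its axis, up.
- filter_center (a point): Spin-on oil filter: an orange can standing upright, 60 mm diameter (61.5 mm over the flutes near the top), 64 mm tall. Point at its centre, half-way up; z is its axis, up.
- plug_center (a point): Spark plug lying flat on a side of its hexagon: 84 mm long, steel thread at one end, white ceramic at the other, the hexagon in the middle 18 mm over its flats and 22 mm long. Point at the middle of the hexagon, 9 mm above what it lies on; x along the plug (thread to -x), z up. Pinch it across the hexagon.
- roller_center (a point): Belt roller, not wanted: a black disc with a bright steel centre, 56 mm diameter, 31 mm tall. Point at its centre, half-way up.
- sprocket_center (a point): Belt sprocket, not wanted: a dark steel toothed wheel with a raised hub, 61 mm over the teeth, 28 mm tall. Point at its centre, half-way up.
- cap_center (a point): Camshaft bearing cap, not wanted: a small aluminium bridge, 62 mm along its y, 22 mm along its x, 27 mm tall. Point at its centre, 13 mm above the bench.
Things that resemble listed ones, but are neither listed nor needed, are in the scene too. Leave any purple look-alike of the part that bears tappet_center alone.

How it is judged (in metres and radians):
At the end, for the whole second after the job is handed in: Red tier home on the blue (6 mm sideways, 5 mm in height, 0.06 rad). Spring and tappet upright on the blue floor, filter upright and plug lying on the red floor, one a bay: centres within 58 mm of the tier's middle in x, 10 to 97 mm off it in y, height within 6 mm, tilt below 0.15 rad. At rest (((x of spring_center in the frame of bottom_tier between -0.058 and 0.058 m and y of spring_center in the frame of bottom_tier between 0.01 and 0.097 m and z of spring_center in the frame of bottom_tier between 0.022 and 0.034 m and x of tappet_center in the frame of bottom_tier between -0.058 and 0.058 m and y of tappet_center in the frame of bottom_tier between -0.097 and -0.01 m and z of tappet_center in the frame of bottom_tier between 0.013 and 0.025 m) or (x of spring_center in the frame of bottom_tier between -0.058 and 0.058 m and y of spring_center in the frame of bottom_tier between -0.097 and -0.01 m and z of spring_center in the frame of bottom_tier between 0.022 and 0.034 m and x of tappet_center in the frame of bottom_tier between -0.058 and 0.058 m and y of tappet_center in the frame of bottom_tier between 0.01 and 0.097 m and z of tappet_center in the frame of bottom_tier between 0.013 and 0.025 m)) and ((x of filter_center in the frame of top_tier_grip between -0.058 and 0.058 m and y of filter_center in the frame of top_tier_grip between 0.01 and 0.097 m and z of filter_center in the frame of top_tier_grip between -0.019 and -0.007 m and x of plug_center in the frame of top_tier_grip between -0.058 and 0.058 m and y of plug_center in the frame of top_tier_grip between -0.097 and -0.01 m and z of plug_center in the frame of top_tier_grip between -0.042 and -0.03 m) or (x of filter_center in the frame of top_tier_grip between -0.058 and 0.058 m and y of filter_center in the frame of top_tier_grip between -0.097 and -0.01 m and z of filter_center in the frame of top_tier_grip between -0.019 and -0.007 m and x of plug_center in the frame of top_tier_grip between -0.058 and 0.058 m and y of plug_center in the frame of top_tier_grip between 0.01 and 0.097 m and z of plug_center in the frame of top_tier_grip between -0.042 and -0.03 m)) and horizontal distance between top_tier_grip and bottom_tier below 0.006 m and z of top_tier_grip in the frame of bottom_tier between 0.1225 and 0.1325 m and angle between the x axis of top_tier_grip and the x axis of bottom_tier, either way round below 0.06 rad and angle between top_tier_grip's own z axis and vertical below 0.06 rad and angle between each of spring_center, tappet_center, filter_center's own z axis and vertical below 0.15 rad and angle between plug_center's own x axis and vertical between 1.4 and 1.74 rad and linear speed of each of top_tier, valve_spring, tappet, oil_filter, spark_plug below 0.02 m/s); the robot touches nothing.
It fails at once if a part of the stock that is not wanted is moved by more than 30 mm (distance of any of roller_center, sprocket_center, cap_center from where it was at the start of the episode above 0.03 m).
It fails at once if the red tier is tipped by more than 0.5 rad (angle between top_tier_grip's own z axis and vertical above 0.5 rad).
It fails at once if a part or the red tier is dropped (falls free of the fingers, faster than 0.7 m/s) ((linear speed of valve_spring above 0.7 m/s and contact force between valve_spring and the fingers below 0.01 N) or (linear speed of tappet above 0.7 m/s and contact force between tappet and the fingers below 0.01 N) or (linear speed of oil_filter above 0.7 m/s and contact force between oil_filter and the fingers below 0.01 N) or (linear speed of spark_plug above 0.7 m/s and contact force between spark_plug and the fingers below 0.01 N) or (linear speed of top_tier above 0.7 m/s and contact force between top_tier and the fingers below 0.01 N)).
It also fails if it takes over 136 s, if anything falls off the work surface, if the arm or the gripper's body presses on something with over 40 N, if the wrist force passes 120 N, or if a joint passes its speed limit or range.

## Robot

A 6-joint arm with a two-finger parallel gripper is mounted at the origin on the work surface. World frame = base frame: x ahead of the robot, y to its left, z up, the work surface at z = 0. Lengths are in mm, angles in rad, forces in N, time in s.
With the tool pointing down it reaches from about 350 to 775 mm from the base axis. Payload 7.3 kg.
Tool frame: the origin (TCP) lies at the very end of the fingers, on their centre line; the grasp point (between the pads) lies 19 mm behind it; z points along the fingers, x is the direction in which the jaws open and shut, and the axes are right-handed (so a half turn about z gives the same grasp; the last joint's range is limited). The gripper opens to 92 mm and grips with 3 to 60 N. Pads are 19 mm wide; open, the fingers measure 130 mm over their backs; the gripper's body (75 mm by 190 mm) begins 47 mm behind the grasp point.
Start: joints at [-1.391, 0.342, 1.524, -0, 1.275, -0.146], TCP at [168.058, -497.395, 226.741] pointing down, gripper open.
Joint ranges: [-2.53, 2.53], [-0.77, 2.02], [0.04, 2.7], [-1, 4.14], [0.28, 2.66], [-3.11, 3.11]. Speed limits (rad/s): [2.57, 2.57, 3.14, 3.14, 3.14, 3.14].

## Interface

Orientations are given as [roll, pitch, yaw] about the fixed x, y, z axes, in that order (R = Rz(yaw) Ry(pitch) Rx(roll)).
In Python, from plant import bot, capture, camera_params gives the robot as it stands.
- The arm moves only by the shell command python3 -m jog 'ROWS' [OPENING]. ROWS is a JSON object of lists of equal length, an entry for each row: "xyz": the shift along the world's x, y, z as a fraction of full scale, a list of three; "angular": the turn, a rotation vector about the world's x, y, z as a fraction of full scale, a list of three. In form: {"xyz": [[x, y, z], ...], "angular": [[wx, wy, wz], ...]}. A call has 1 to 10 rows; each row shifts and turns the pose as measured when the row begins; what a row does not reach is not made up. Full scale, the value 1, is 2 cm for a shift and 6 degrees for a turn. A row lasts 1/10 s, in which the tool goes at most 50 mm and 8.59 degrees, less where a joint would pass 70% of its speed; a pose out of reach is approached as far as the arm can. A call with a number of a shift or a turn outside -1 to 1 is refused whole. A call with a gripper value outside its range is refused whole. OPENING is the closure, from -1 (fully open) to 1 (shut), set as the call begins (- or left out, the last holds). The fingers move at their own pace and stop on an object; the grip force is fixed at half the most. Time passes only in rows, so rows that do not move let the fingers close. It gives the time, the measured TCP pose, the force and the opening at its end, in the units of the state.
- bot.get_obs(): the state, without advancing time (a new reading comes with each control period).
- capture(name): name is "scene" or "top" or "wrist"; returns the picture (400x640x3 uint8, red, green, blue); there is no depth.
- camera_params(name): a dict with "fx", "fy", "cx", "cy" (pixels), "rvec" (rotation vector, rad) and "tvec" (3), from world to camera coordinates, as OpenCV has them. Camera axes: x right, y down, z forward; pixel columns grow to the right and rows downward; lengths in mm; the calibration is good to about 2 mm. A picture is of the moment at which its call begins: read the wrist's pose just before it. camera_params takes no time and is no camera call; for the wrist camera it gives the pose at the moment of the call.
- bot.close_job(): hands the job in, once; it reports no verdict.
The state is a dict: "time": time; "joint_positions": joint angles; "dq": joint speeds; "tau": joint torques, N m; "tool_pos": TCP position; "tcp_rot": TCP orientation; "contact_force": force on the tool from outside, world axes, zero at the start; "moment": the same for the moment, N m; "grip_width": finger opening in mm.
Only numpy, scipy, OpenCV 4.12 (cv2) and the standard library are available. Lean on these libraries where they do the work, as an engineer would, in place of code of your own. Each camera call takes 0.05 s, during which the arm holds its last target.

## Working session

There is one attempt and no reset: what is moved stays moved. The work goes in short steps, Python scripts to look and compute and a shell command to move; the robot and the scene stay as the last step left them, time stands still between calls to the robot, and variables do not carry over. Pictures are saved under pics/ and viewed, and the job is handed in when it is done.

```bash
ls; mkdir -p pics; python3 - <<'E'
from plant import bot,capture,camera_params
import cv2
o=bot.get_obs();print(o)
for n in("scene","top","wrist"):
    print(n,camera_params(n)); cv2.imwrite(f"pics/{n}0.png",capture(n)[:,:,::-1])
E
```

```text
pics
{'time': 0.0, 'joint_positions': array([-1.39099298e+00,  3.42677360e-01,  1.52504264e+00, -4.07821629e-05,
        1.27541427e+00, -1.46040810e-01]), 'dq': array([ 0.00257515,  0.00077455, -0.00140384, -0.00087404, -0.00149661,
       -0.00103642]), 'tau': array([-2.66489078e-03, -4.31247640e+01, -2.44207907e+01,  7.16361590e-02,
        5.58827980e-02, -1.12232040e-04]), 'tool_pos': array([ 167.96886016, -496.95462066,  226.05957816]), 'tcp_rot': array([-3.14140690e+00,  1.53087361e-03, -1.24494012e+00]), 'contact_force': array([-0.21956465, -0.60436566,  0.0575161 ]), 'moment': array([-0.02871455, -0.03329063,  0.00779657]), 'grip_width': 91.69114804201807}
scene {'fx': 367.49405519567694, 'fy': 367.49405519567694, 'cx': 325.27771412687895, 'cy': 200.08313524380677, 'rvec': array([ 1.84618259,  1.77153609, -0.67828882]), 'tvec': array([-1.93492264e-01, -3.13382752e+02,  1.33763925e+03])}
top {'fx': 479.81166292976013, 'fy': 479.81166292976013, 'cx': 315.63472073130345, 'cy': 201.9241893497501, 'rvec': array([ 2.09701214, -2.12738345,  0.20472962]), 'tvec': array([  -5.45650221,  501.93984393, 1043.52560542])}
wrist {'fx': 276.2744138446582, 'fy': 276.2744138446582, 'cx': 318.4238170941454, 'cy': 198.61172160980195, 'rvec': array([-2.37600613,  1.70537362,  0.2242169 ]), 'tvec': array([-523.8990707 ,  -31.88136662,  389.25980645])}
```

View pics/scene0.png

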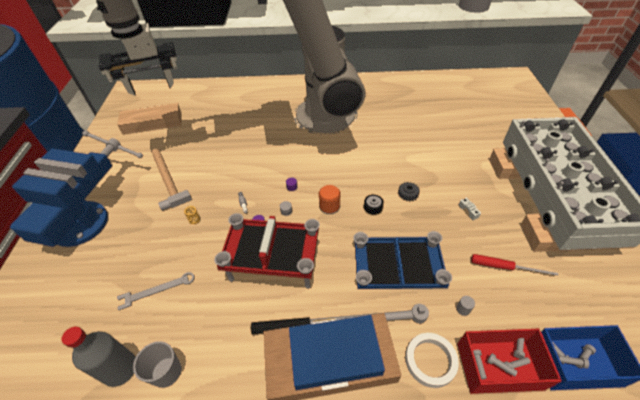

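View pics/top0.png

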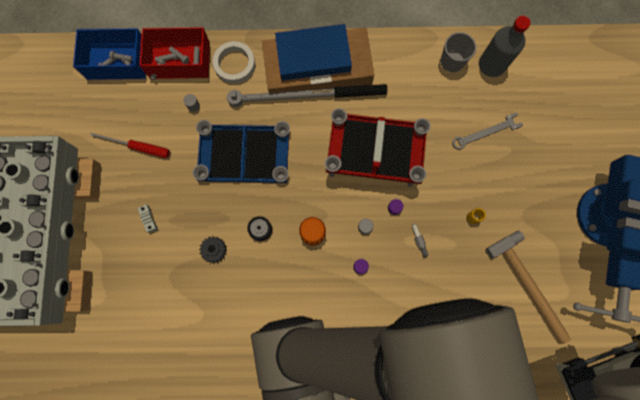

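View pics/wrist0.png

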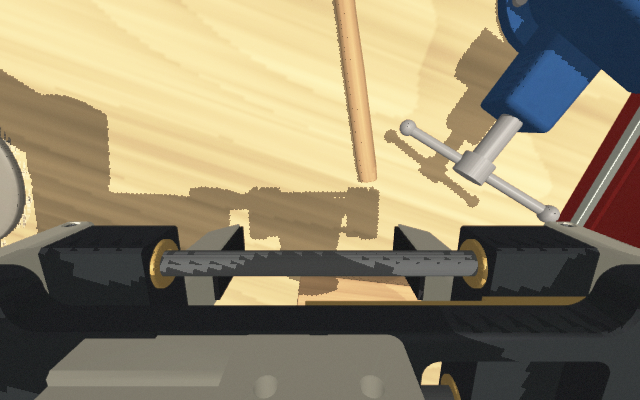

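```bash
cat > h.py <<'E'
import numpy as np,cv2
from plant import bot,capture,camera_params
def ray(p,uv):
    R,_=cv2.Rodrigues(np.array(p["rvec"],float));t=np.array(p["tvec"],float)
    c=-R.T@t
    d=R.T@np.array([(uv[0]-p["cx"])/p["fx"],(uv[1]-p["cy"])/p["fy"],1.]);return c,d/np.linalg.norm(d)
def plane(p,uv,z):
    c,d=ray(p,uv);return c+d*(z-c[2])/d[2]
def tri(obs):
    A=np.zeros((3,3));b=np.zeros(3);L=[]
    for p,uv in obs:
        c,d=ray(p,uv);M=np.eye(3)-np.outer(d,d);A+=M;b+=M@c;L.append((c,M))
    x=np.linalg.solve(A,b);return x,[round(float(np.linalg.norm(M@(x-c))),1) for c,M in L]
def proj(p,X):
    return cv2.projectPoints(np.array(X,float).reshape(-1,3),np.array(p["rvec"],float),np.array(p["tvec"],float),np.array([[p["fx"],0,p["cx"]],[0,p["fy"],p["cy"]],[0,0,1]]),None)[0].reshape(-1,2)
def crop(src,u0,v0,u1,v1,s,out):
    im=src if not isinstance(src,str) else cv2.imread(src)
    cv2.imwrite(out,cv2.resize(im[v0:v1,u0:u1],None,fx=s,fy=s,interpolation=cv2.INTER_CUBIC))
def snap(n,out):
    p=camera_params(n);im=capture(n)[:,:,::-1].copy();cv2.imwrite(out,im);return p,im
def st():
    o=bot.get_obs();print("t",round(o["time"],2),"tcp",np.round(o["tool_pos"],1),"rot",np.round(o["tcp_rot"],3),"F",np.round(o["contact_force"],1),"w",round(o["grip_width"],1),"q",np.round(o["joint_positions"],2))
E
python3 - <<'E'
from h import *
crop("pics/top0.png",180,90,500,290,2.5,"pics/topc.png")
crop("pics/scene0.png",170,160,490,330,2.5,"pics/scenec.png")
E
```

```text
(no output)
```

View pics/topc.png

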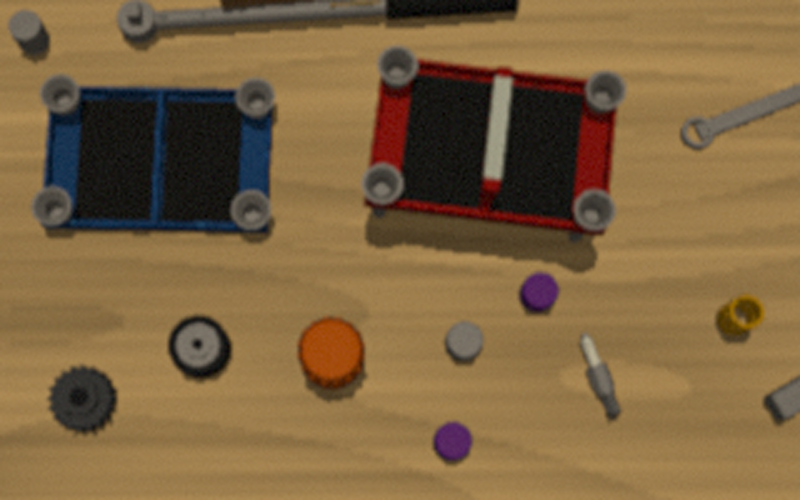

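View pics/scenec.png

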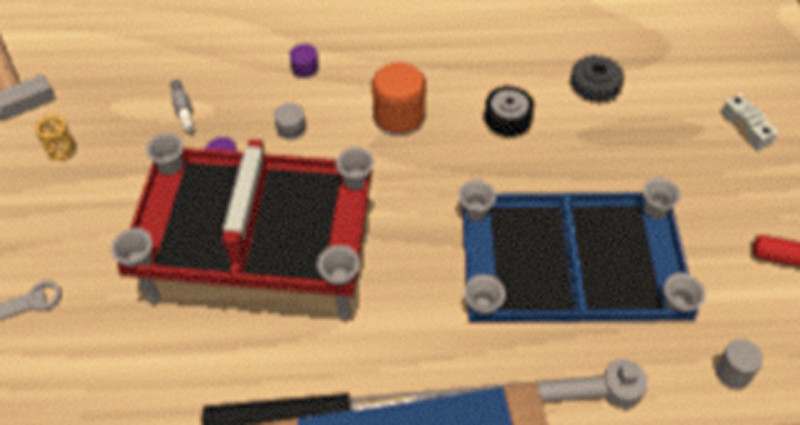

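```bash
python3 - <<'E'
from h import *
T=camera_params("top");S=camera_params("scene")
def tc(x,y): return (180+x/2.5,90+y/2.5)
def sc(x,y): return (170+x/2.5,160+y/2.5)
P={ # top faces centre
"filter_top":(tc(331,346),sc(399,78)),
"tappet_top":(tc(464,338),sc(290,111)),
"other_top":(tc(26,26),sc(740,350)),
"spring_top":(tc(744,312),sc(53,124)),
"plug_hex":(tc(600,378),sc(181,105)),
"plug_thread":(tc(613,411),sc(176,86)),
"plug_tip":(tc(586,338),sc(189,128)),
"roller":(tc(198,344),sc(510,102)),
"sprocket":(tc(79,396),sc(597,66)),
"red_c1":(tc(398,64),sc(339,259)),
"red_c2":(tc(606,88),sc(132,242)),
"red_c3":(tc(594,208),sc(166,149)),
"red_c4":(tc(384,181),sc(354,162)),
"hand_a":(tc(502,77),sc(236,228)),
"hand_b":(tc(491,180),sc(256,150)),
"blue_c1":(tc(61,93),sc(684,289)),
"blue_c2":(tc(255,96),sc(484,288)),
"blue_c3":(tc(251,208),sc(478,193)),
"blue_c4":(tc(53,205),sc(660,191)),
}
for k,(a,b) in P.items():
    x,r=tri([(T,a),(S,b)]);print(k,np.round(x,1),r)
E
```

```text
filter_top [438.9  -3.3  65.3] [1.4, 1.4]
tappet_top [ 449.6 -125.3   29.6] [1.4, 1.4]
other_top [757.7 286.   42.1] [0.4, 0.4]
spring_top [ 467.4 -379.6   44. ] [1.0, 1.0]
plug_hex [ 413.7 -254.     5.4] [0.6, 0.6]
plug_thread [ 382.9 -264.     4.4] [1.0, 1.0]
plug_tip [ 451.  -241.3    8.5] [1.6, 1.6]
roller [448.  119.8  28.5] [1.4, 1.4]
sprocket [401.2 226.4  31.4] [0.2, 0.2]
red_c1 [687.3 -66.7 105.8] [1.9, 1.9]
red_c2 [ 661.3 -252.   105.8] [1.5, 1.5]
red_c3 [ 552.4 -236.2  100.3] [1.6, 1.6]
red_c4 [579.4 -52.2 103.1] [1.6, 1.6]
hand_a [ 665.  -156.1  127.4] [2.2, 2.2]
hand_b [ 573.7 -144.3  120.4] [1.6, 1.6]
blue_c1 [691.9 252.8  35.2] [1.5, 1.5]
blue_c2 [684.3  66.2  38.5] [1.1, 1.1]
blue_c3 [574.7  70.7  36.5] [1.8, 1.8]
blue_c4 [580.7 256.   36.1] [1.1, 1.1]
```

```bash
python3 - <<'E'
from h import *
from scipy.spatial.transform import Rotation as R
p=camera_params("wrist");o=bot.get_obs();c,d=ray(p,(p["cx"],p["cy"]))
Rt=R.from_euler("xyz",o["tcp_rot"]).as_matrix();print("cam in tool",Rt.T@(c-o["tool_pos"]),Rt.T@d)
E
python3 -m jog '{"xyz":[[1,0.4,-0.3],[1,0.4,-0.3],[1,0.4,-0.3],[1,0.4,-0.3],[1,0.4,-0.3],[1,0.4,-0.3],[1,0.4,-0.3],[1,0.4,-0.3],[1,0.4,-0.3],[1,0.4,-0.3]],"angular":[[0,0,1],[0,0,1],[0,0,1],[0,0,1],[0,0,1],[0,0,1],[0,0,1],[0,0,1],[0,0,1],[0,0,1]]}' -0.4
```

```text
cam in tool [-6.75234374e-02 -6.83666307e+01 -1.57197688e+02] [-9.30524584e-04  2.55651300e-01  9.66768611e-01]
time: 1.15
tool_pos: [372.2, -413.7, 161.9]
tcp_rot: [-3.14, 0.004, -0.162]
contact_force: [-0.5, -0.4, 0.8]
grip_width: 64.4
```

```bash
python3 -m jog '{"xyz":[[0.95,0.34,-0.3],[0.95,0.34,-0.3],[0.95,0.34,-0.3],[0.95,0.34,-0.3],[0.9,0.34,-0.3],[0,0,0]],"angular":[[0,0,0.4],[0,0,0.4],[0,0,0.4],[0,0,0],[0,0,0],[0,0,0]]}'
python3 - <<'E'
from h import *
st();p,im=snap("wrist","pics/w1.png");print(p)
E
```

```text
time: 1.75
tool_pos: [471.0, -375.4, 127.4]
tcp_rot: [-3.135, 0.008, -0.024]
contact_force: [-0.7, -0.2, -1.4]
grip_width: 63.9
t 1.75 tcp [ 471.  -375.4  127.4] rot [-3.135  0.008 -0.024] F [-0.7 -0.2 -1.4] w 63.9 q [-0.8   0.58  1.43 -0.    1.15 -0.77]
{'fx': 276.2744138446582, 'fy': 276.2744138446582, 'cx': 318.4238170941454, 'cy': 198.61172160980195, 'rvec': array([-2.8900248 ,  0.03414086,  0.01638546]), 'tvec': array([-478.88620086, -358.67821832,  206.22182131])}
```

View pics/w1.png

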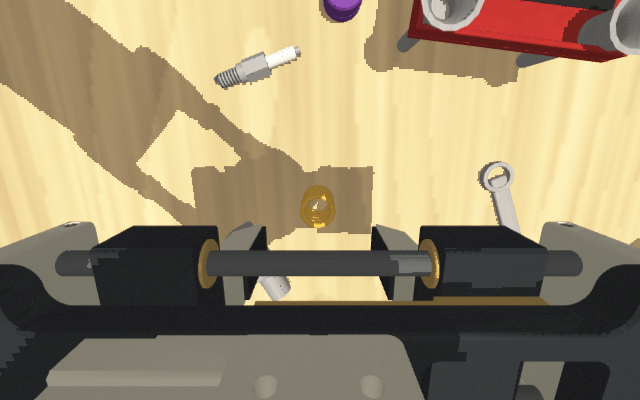

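```bash
python3 - <<'E'
from h import *
p=camera_params("wrist")
print(plane(p,(318,209),46), plane(p,(257,68),9),plane(p,(297,51),9),plane(p,(217,80),9))
crop("pics/w1.png",280,170,360,240,8,"pics/w1c.png");crop("pics/w1.png",200,30,320,100,6,"pics/w1p.png")
E
```

```text
[ 468.72152074 -379.58231768   46.        ] [ 415.25415859 -253.73942115    9.        ] [ 452.79785674 -240.51772066    9.        ] [ 377.05288674 -263.02805358    9.        ]
```

View pics/w1c.png

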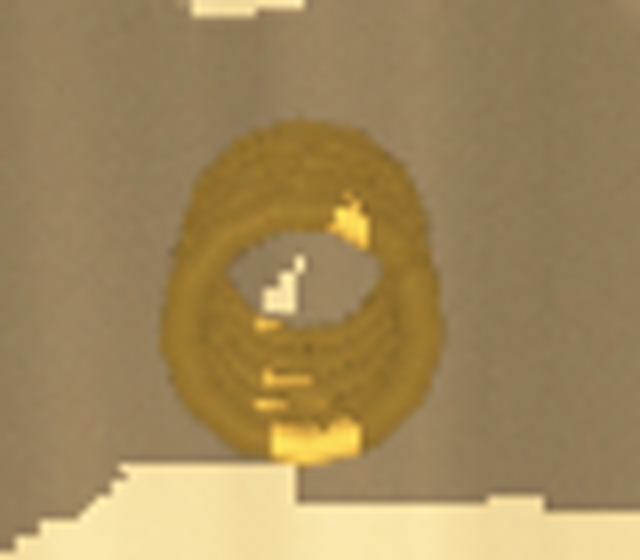

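View pics/w1p.png

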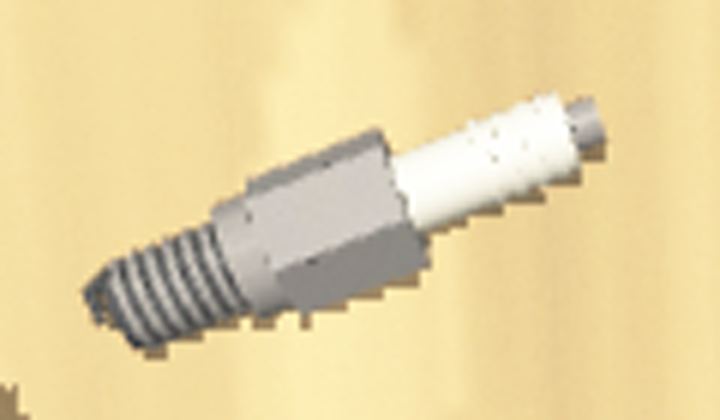

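```bash
python3 -m jog '{"xyz":[[-0.12,-0.28,-1],[0,0,-1],[0,0,-1],[0,0,-1],[0,0,-0.9],[0,0,-0.6],[0,0,-0.3]],"angular":[[0,0,0],[0,0,0],[0,0,0],[0,0,0],[0,0,0],[0,0,0],[0,0,0]]}'
```

```text
time: 2.5
tool_pos: [462.9, -386.1, 11.3]
tcp_rot: [-3.141, 0.007, -0.028]
contact_force: [-0.3, -0.4, 0.5]
grip_width: 64.2
```

```bash
python3 -m jog '{"xyz":[[0.28,0.25,0],[0,0,-0.1]],"angular":[[0,0,0],[0,0,0]]}'; python3 -m jog '{"xyz":[[0,0,0],[0,0,0],[0,0,0],[0,0,0]],"angular":[[0,0,0],[0,0,0],[0,0,0],[0,0,0]]}' 1
```

```text
time: 2.7
tool_pos: [468.5, -381.5, 9.7]
tcp_rot: [-3.141, 0.007, -0.029]
contact_force: [0.1, -0.2, 0.5]
grip_width: 64.0
time: 3.1
tool_pos: [469.7, -382.1, 11.8]
tcp_rot: [3.14, 0.004, -0.028]
contact_force: [0.1, 0.4, -0.5]
grip_width: 36.7
```

```bash
python3 -m jog '{"xyz":[[0,0,0],[0,0,0],[0,0,0]],"angular":[[0,0,0],[0,0,0],[0,0,0]]}' 1
```

```text
time: 3.4
tool_pos: [469.7, -382.2, 12.1]
tcp_rot: [3.139, 0.004, -0.028]
contact_force: [0.8, 0.3, -0.9]
grip_width: 31.8
```

```bash
python3 -m jog '{"xyz":[[0,0,0.6],[0,0,1],[0,0.3,1],[0,0.7,1],[0,1,1],[0.2,1,1],[0.3,1,1],[0.35,1,0.8],[0.35,1,0.5],[0.35,1,0.2]],"angular":[[0,0,0],[0,0,0],[0,0,0],[0,0,0],[0,0,0],[0,0,0],[0,0,0],[0,0,0],[0,0,0],[0,0,0]]}'
```

```text
time: 4.4
tool_pos: [499.6, -239.3, 187.2]
tcp_rot: [3.137, 0.0, -0.033]
contact_force: [0.8, 0.2, -0.3]
grip_width: 31.8
```

```bash
python3 -m jog '{"xyz":[[0.35,1,0],[0.35,1,0],[0.35,1,0],[0.35,1,0],[0.35,1,0],[0.35,1,0],[0.35,1,0],[0.35,1,0],[0.35,1,0],[0.35,1,0]],"angular":[[0,0,0],[0,0,0],[0,0,0],[0,0,0],[0,0,0],[0,0,0],[0,0,0],[0,0,0],[0,0,0],[0,0,0]]}'
```

```text
time: 5.4
tool_pos: [571.9, -30.7, 198.9]
tcp_rot: [3.133, -0.011, -0.034]
contact_force: [0.8, 0.1, -0.3]
grip_width: 31.8
```

```bash
python3 -m jog '{"xyz":[[0.45,1,-0.2],[0.45,1,-0.5],[0.45,1,-0.8],[0.45,1,-0.9],[0.45,1,-0.9],[0.45,1,-0.6],[0.2,0.6,-0.3],[0,0,0]],"angular":[[0,0,0],[0,0,0],[0,0,0],[0,0,0],[0,0,0],[0,0,0],[0,0,0],[0,0,0]]}'
python3 - <<'E'
from h import *
st();p,im=snap("wrist","pics/w2.png")
E
```

```text
time: 6.2
tool_pos: [632.4, 109.4, 119.9]
tcp_rot: [3.133, -0.019, -0.031]
contact_force: [-0.2, -0.3, 0.1]
grip_width: 31.9
t 6.2 tcp [632.4 109.4 119.9] rot [ 3.133 -0.019 -0.031] F [-0.2 -0.3  0.1] w 31.9 q [ 0.06  0.64  1.34 -0.01  1.15  0.09]
```

View pics/w2.png

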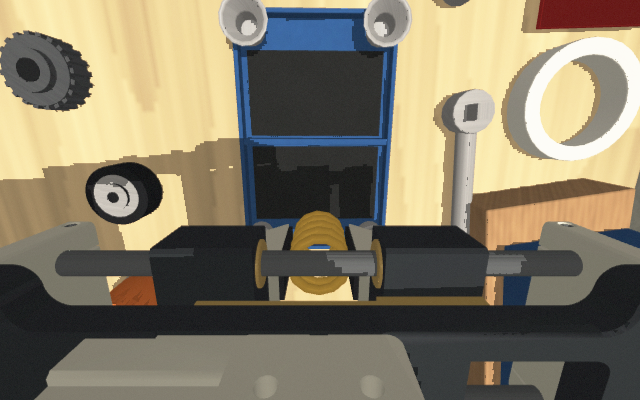

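```bash
python3 - <<'E'
from h import *
p=camera_params("wrist")
print(plane(p,(243,18),35),plane(p,(388,19),35),plane(p,(251,142),15),plane(p,(387,142),15))
crop("pics/w2.png",210,0,430,220,3,"pics/w2c.png")
E
```

```text
[580.72733396 258.04148619  35.        ] [692.42913501 254.51331567  35.        ] [573.47588313 163.56804402  15.        ] [700.07107016 159.40139595  15.        ]
```

View pics/w2c.png

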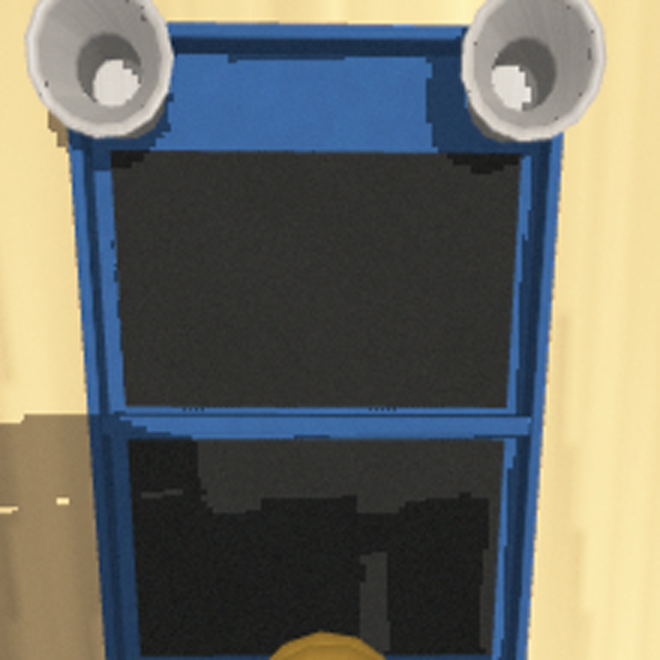

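```bash
python3 -m jog '{"xyz":[[-0.05,-0.05,-1],[0,0,-1],[0,0,-1],[0,0,-0.9],[0,0,-0.5],[0,0,-0.2],[0,0,0]],"angular":[[0.08,0.18,0],[0,0,0],[0,0,0],[0,0,0],[0,0,0],[0,0,0],[0,0,0]]}'
```

```text
time: 6.95
tool_pos: [630.9, 100.0, 25.3]
tcp_rot: [3.141, 0.001, -0.038]
contact_force: [-0.1, -0.2, -0.2]
grip_width: 31.7
```

```bash
python3 -m jog '{"xyz":[[0,0.2,-0.25],[0,0,-0.15],[0,0,-0.05]],"angular":[[0,0,0],[0,0,0],[0,0,0]]}'
```

```text
time: 7.25
tool_pos: [632.3, 103.9, 17.7]
tcp_rot: [3.141, -0.003, -0.039]
contact_force: [-0.6, 1.1, -0.6]
grip_width: 31.5
```

```bash
python3 -m jog '{"xyz":[[0,0,-0.03],[0,0,0],[0,0,0],[0,0,0]],"angular":[[0,0,0],[0,0,0],[0,0,0],[0,0,0]]}' -0.1;  python3 -m jog '{"xyz":[[0,0,0.5],[0,0,1],[0,0,1],[0,0,1],[-0.5,-0.5,1],[-1,-1,1],[-1,-1,0.5],[-1,-1,0],[-1,-1,0]],"angular":[[0,0,0],[0,0,0],[0,0,0],[0,0,0],[0,0,0],[0,0,0],[0,0,0],[0,0,0],[0,0,0]]}'
```

```text
time: 7.65
tool_pos: [633.1, 104.4, 18.4]
tcp_rot: [-3.142, -0.005, -0.038]
contact_force: [0.8, 0.2, -0.3]
grip_width: 50.2
time: 8.55
tool_pos: [542.6, 14.0, 149.7]
tcp_rot: [3.141, -0.014, -0.034]
contact_force: [-0.3, -0.3, -0.3]
grip_width: 50.3
```

```bash
python3 -m jog '{"xyz":[[-0.66,-1,0],[-0.66,-1,-0.3],[-0.66,-1,-0.4],[-0.66,-1,-0.4],[-0.66,-1,-0.4],[-0.4,-0.8,-0.3],[0,0,0],[0,0,0]],"angular":[[0,0.13,0],[0,0,0],[0,0,0],[0,0,0],[0,0,0],[0,0,0],[0,0,0],[0,0,0]]}' -0.35
python3 - <<'E'
from h import *
st();p,im=snap("wrist","pics/w3.png");print(proj(p,[449.6,-125.3,28]))
E
```

```text
time: 9.35
tool_pos: [465.4, -108.6, 121.3]
tcp_rot: [3.138, -0.012, -0.037]
contact_force: [0.3, 0.4, 0.3]
grip_width: 61.8
t 9.35 tcp [ 465.4 -108.6  121.3] rot [ 3.138 -0.012 -0.037] F [0.3 0.4 0.3] w 61.8 q [-0.39  0.37  1.81  0.    0.95 -0.35]
[[301.74326047 218.31980968]]
```

View pics/w3.png

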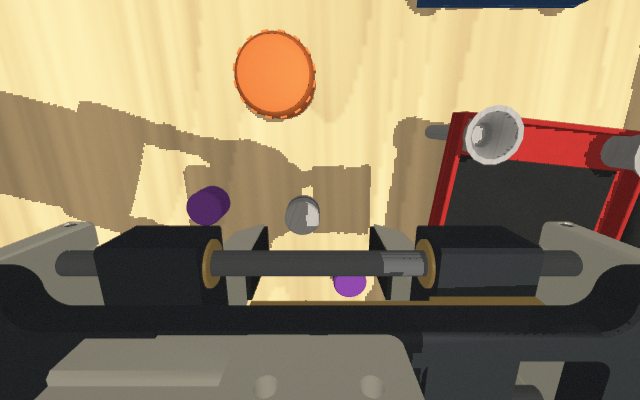

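```bash
python3 - <<'E'
from h import *
p=camera_params("wrist")
crop("pics/w3.png",270,185,340,240,9,"pics/w3c.png")
print(plane(p,(303,218),28),[plane(p,(274,70),64), plane(p,(276,79),64)])
E
```

```text
[ 450.97811488 -124.91795619   28.        ] [array([438.17480255,  -0.63597361,  64.        ]), array([439.14345187,  -6.62269727,  64.        ])]
```

View pics/w3c.png

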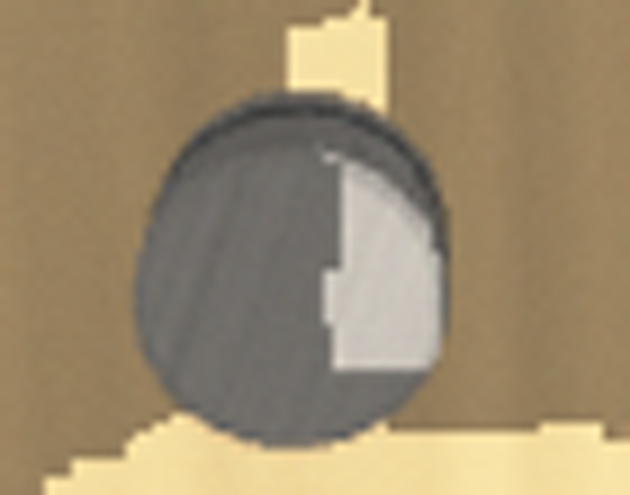

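```bash
python3 -m jog '{"xyz":[[-0.5,-0.5,-1],[-0.2,-0.2,-1],[0,0,-1],[0,0,-1],[0,0,-0.8],[0,0,-0.2],[0,0,0]],"angular":[[0.03,0.12,0],[0,0,0],[0,0,0],[0,0,0],[0,0,0],[0,0,0],[0,0,0]]}'
```

```text
time: 10.1
tool_pos: [457.5, -119.2, 22.5]
tcp_rot: [3.137, -0.01, -0.029]
contact_force: [0.8, -0.3, 0.4]
grip_width: 62.2
```

```bash
python3 -m jog '{"xyz":[[-0.35,-0.3,-0.5],[0,0,-0.3],[0,0,-0.1]],"angular":[[0.04,0.1,0],[0,0,0],[0,0,0]]}'
```

```text
time: 10.4
tool_pos: [451.8, -125.8, 5.3]
tcp_rot: [3.14, -0.002, -0.028]
contact_force: [-0.6, -0.3, -0.2]
grip_width: 61.9
```

```bash
python3 -m jog '{"xyz":[[0,0,0],[0,0,0],[0,0,0],[0,0,0],[0,0,0],[0,0,0],[0,0,0]],"angular":[[0,0,0],[0,0,0],[0,0,0],[0,0,0],[0,0,0],[0,0,0],[0,0,0]]}' 1
```

```text
time: 11.1
tool_pos: [452.1, -126.1, 5.9]
tcp_rot: [3.139, -0.003, -0.028]
contact_force: [-0.1, 0.1, -0.7]
grip_width: 32.9
```

```bash
python3 -m jog '{"xyz":[[0,0,0.6],[0,0,1],[0.1,0.2,1],[0.3,0.6,1],[0.5,1,1],[0.54,1,0.6],[0.54,1,0],[0.54,1,0],[0.54,1,0],[0.54,1,0]],"angular":[[0,0,0],[0,0,0],[0,0,0],[0,0,0],[0,0,0],[0,0,0],[0,0,0],[0,0,0],[0,0,0],[0,0,0]]}'
```

```text
time: 12.1
tool_pos: [524.3, 13.6, 114.3]
tcp_rot: [3.141, -0.002, -0.033]
contact_force: [-0.6, -0.6, -1.1]
grip_width: 32.8
```

```bash
python3 -m jog '{"xyz":[[0.54,1,0],[0.54,1,0],[0.54,1,0],[0.54,1,0],[0.54,1,0],[0.54,1,0],[0.54,1,0],[0.54,1,0]],"angular":[[0,0,0],[0,0,0],[0,0,0],[0,0,0],[0,0,0],[0,0,0],[0,0,0],[0,0,0]]}'
```

```text
time: 12.9
tool_pos: [612.0, 181.0, 112.7]
tcp_rot: [3.14, 0.002, -0.032]
contact_force: [1.3, 0.1, -0.3]
grip_width: 32.9
```

```bash
python3 -m jog '{"xyz":[[0.6,0.9,-0.2],[0.3,0.5,-0.8],[0,0,-1],[0,0,-1],[0,0,-0.8],[0,0,-0.4],[0,0,0]],"angular":[[0,0,0],[0,0,0],[0,0,0],[0,0,0],[0,0,0],[0,0,0],[0,0,0]]}'
```

```text
time: 13.6
tool_pos: [630.2, 214.3, 23.8]
tcp_rot: [3.14, 0.003, -0.028]
contact_force: [-0.1, 0.3, -0.5]
grip_width: 32.7
```

```bash
python3 -m jog '{"xyz":[[0,0,-0.4],[0,0,-0.2],[0,0,0],[0,0,0]],"angular":[[0,0,0],[0,0,0],[0,0,0],[0,0,0]]}'
```

```text
time: 14.0
tool_pos: [631.4, 214.3, 13.0]
tcp_rot: [3.141, 0.0, -0.028]
contact_force: [0.0, 0.1, -0.3]
grip_width: 32.8
```

```bash
python3 -m jog '{"xyz":[[0,0,-0.1],[0,0,0]],"angular":[[0,0,0],[0,0,0]]}'; python3 -m jog '{"xyz":[[0,0,0],[0,0,0],[0,0,0],[0,0,0]],"angular":[[0,0,0],[0,0,0],[0,0,0],[0,0,0]]}' -0.1;  python3 -m jog '{"xyz":[[0,0,0.5],[0,0,1],[0,0,1],[0,0,1],[0,-0.5,1],[0,-1,1],[0,-1,1],[0,-1,0.5],[0,-1,0]],"angular":[[0,0,0],[0,0,0],[0,0,0],[0,0,0],[0,0,0],[0,0,-1],[0,0,-1],[0,0,-1],[0,0,-1]]}'
```

```text
time: 14.2
tool_pos: [632.0, 214.4, 11.8]
tcp_rot: [-3.142, -0.002, -0.028]
contact_force: [-0.3, 1.2, -0.5]
grip_width: 32.7
time: 14.6
tool_pos: [632.7, 214.6, 12.9]
tcp_rot: [-3.141, -0.003, -0.028]
contact_force: [-0.2, 0.3, 0.5]
grip_width: 50.1
time: 15.5
tool_pos: [631.9, 124.7, 164.8]
tcp_rot: [-3.137, -0.007, -0.457]
contact_force: [0.2, -0.2, 0.8]
grip_width: 50.5
```

```bash
python3 -m jog '{"xyz":[[0,-1,0],[0,-1,0],[0,-1,0],[0,-1,0],[0,-1,0],[0,-1,0],[0,-1,0],[0,-1,0],[0,-1,0],[0,-1,0]],"angular":[[0,0,-1],[0,0,-1],[0,0,-1],[0,0,-1],[0,0,-1],[0,0,-1],[0,0,-1],[0,0,-1],[0,0,-1],[0,0,-1]]}'
```

```text
time: 16.5
tool_pos: [632.5, -83.6, 176.4]
tcp_rot: [-3.128, -0.014, -1.549]
contact_force: [0.6, -0.1, -0.2]
grip_width: 50.6
```

```bash
cat >> h.py <<'E'
from scipy.spatial.transform import Rotation as Ro
def go(x,y,z,yaw):
    o=bot.get_obs();st()
    d=(np.array([x,y,z])-o["tool_pos"])/20
    r=(Ro.from_euler("xyz",[np.pi,0,yaw])*Ro.from_euler("xyz",o["tcp_rot"]).inv()).as_rotvec()/np.radians(6)
    print("need units xyz",np.round(d,2),"ang",np.round(r,2))
E
python3 -m jog '{"xyz":[[-0.2,-1,0],[-0.2,-1,0],[-0.2,-0.8,0],[0,0,0],[0,0,0]],"angular":[[0,0,-1],[0,0,-0.5],[0,0,0],[0,0,0],[0,0,0]]}'
python3 - <<'E'
from h import *
go(619.8,-151,150,-1.714);p,im=snap("wrist","pics/w4.png")
E
```

```text
time: 17.0
tool_pos: [620.0, -144.3, 180.1]
tcp_rot: [-3.124, -0.015, -1.715]
contact_force: [-0.2, 0.1, 0.4]
grip_width: 50.4
t 17.0 tcp [ 620.  -144.3  180.1] rot [-3.124 -0.015 -1.715] F [-0.2  0.1  0.4] w 50.4 q [-0.34  0.57  1.28 -0.01  1.27  1.38]
need units xyz [-0.01 -0.33 -1.51] ang [0.17 0.15 0.01]
```

View pics/w4.png

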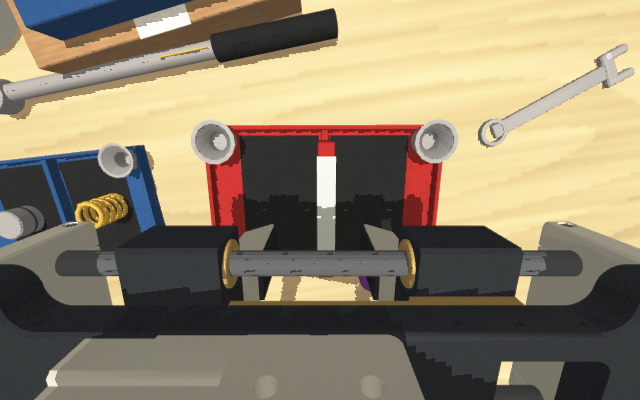

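```bash
python3 - <<'E'
from h import *
p=camera_params("wrist")
for uv,z in (((326,158),127),((326.5,245),127),((213,143),105),((435,142),105)): print(plane(p,uv,z))
crop("pics/w4.png",190,110,460,260,2.9,"pics/w4c.png")
E
```

```text
[ 664.04274134 -157.05948873  127.        ]
[ 593.53729338 -147.67063112  127.        ]
[687.58510966 -67.10973012 105.        ]
[ 661.72800053 -249.41729072  105.        ]
```

View pics/w4c.png

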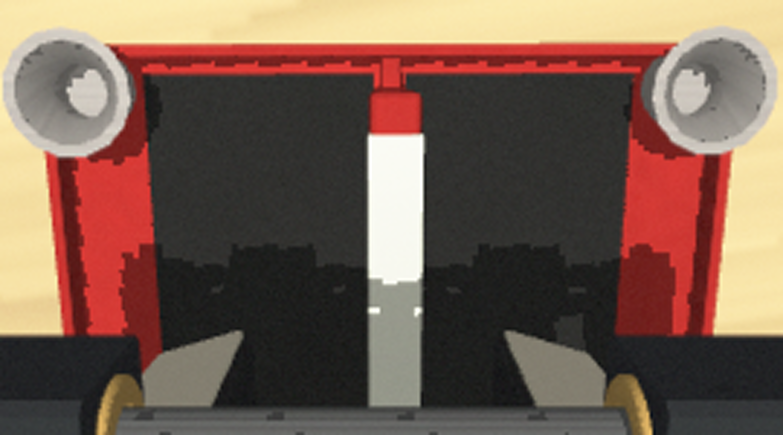

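```bash
python3 -m jog '{"xyz":[[0,-0.35,-0.2],[0,0,-1],[0,0,-1],[0,0,-1],[0,0,-0.5],[0,0,0]],"angular":[[0.17,0.15,0],[0,0,0],[0,0,0],[0,0,0],[0,0,0],[0,0,0]]}'
python3 - <<'E'
from h import *
go(619.4,-150.8,101,-1.709)
E
```

```text
time: 17.65
tool_pos: [621.6, -148.7, 103.5]
tcp_rot: [3.139, 0.004, -1.707]
contact_force: [0.1, -0.2, 0.0]
grip_width: 50.2
t 17.65 tcp [ 621.6 -148.7  103.5] rot [ 3.139  0.004 -1.707] F [ 0.1 -0.2  0. ] w 50.2 q [-0.36  0.66  1.34  0.    1.14  1.35]
need units xyz [-0.11 -0.1  -0.12] ang [-0.04 -0.02 -0.02]
```

```bash
python3 -m jog '{"xyz":[[-0.11,-0.1,-0.12],[-0.05,0,0]],"angular":[[-0.04,-0.02,0],[0,0,0]]}';python3 -m jog '{"xyz":[[0,0,0],[0,0,0],[0,0,0],[0,0,0],[0,0,0],[0,0,0]],"angular":[[0,0,0],[0,0,0],[0,0,0],[0,0,0],[0,0,0],[0,0,0]]}' 1
```

```text
time: 17.85
tool_pos: [618.9, -150.8, 101.7]
tcp_rot: [-3.141, 0.0, -1.706]
contact_force: [-0.9, 0.6, 0.2]
grip_width: 50.4
time: 18.45
tool_pos: [620.1, -151.4, 104.8]
tcp_rot: [-3.136, -0.001, -1.706]
contact_force: [0.1, 0.3, -1.1]
grip_width: 13.9
```

```bash
python3 -m jog '{"xyz":[[0,0,0.2],[0,0,0.4],[0,0,0.6],[0,0,0.8],[0,0,0.8],[0,0,0.8],[0,0,0.6],[0,0,0.2],[0,0,0]],"angular":[[0,0,0],[0,0,0],[0,0,0],[0,0,0],[0,0,0],[0,0,0],[0,0,0],[0,0,0],[0,0,0]]}'
python3 - <<'E'
from h import *
go(633.2,161.1,185,-1.605);p,im=snap("wrist","pics/w5.png");snap("scene","pics/s5.png")
E
```

```text
time: 19.35
tool_pos: [616.9, -150.0, 195.8]
tcp_rot: [3.138, 0.001, -1.706]
contact_force: [-0.2, -0.1, -6.1]
grip_width: 13.3
t 19.35 tcp [ 616.9 -150.   195.8] rot [ 3.138e+00  1.000e-03 -1.706e+00] F [-0.2 -0.1 -6.1] w 13.3 q [-0.36  0.57  1.24  0.    1.34  1.35]
need units xyz [ 0.82 15.55 -0.54] ang [-0.02 -0.03  0.96]
```

View pics/w5.png

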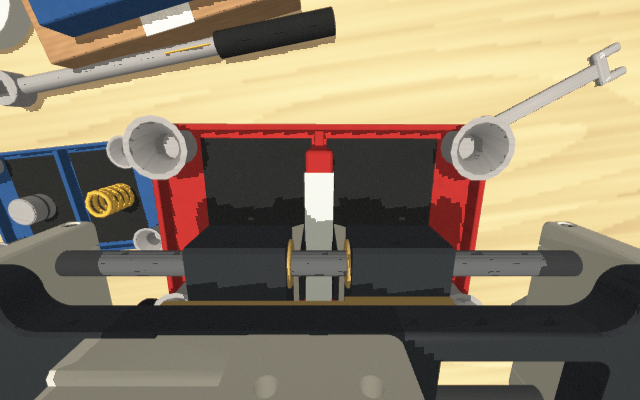

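View pics/s5.png

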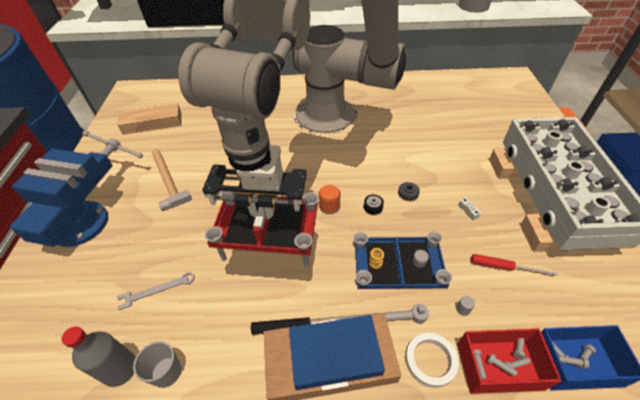

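```bash
python3 -m jog '{"xyz":[[0.05,0.3,0],[0.05,0.6,0],[0.05,0.9,0],[0.05,1,0],[0.05,1,0],[0.05,1,0],[0.05,1,0],[0.05,1,0],[0.05,1,0],[0.05,1,0]],"angular":[[0,0,0.1],[0,0,0.1],[0,0,0.1],[0,0,0.1],[0,0,0.1],[0,0,0.1],[0,0,0.1],[0,0,0.1],[0,0,0.1],[0,0,0]]}'
python3 - <<'E'
from h import *
go(633.2,161.1,185,-1.605)
E
```

```text
time: 20.45
tool_pos: [623.1, 44.3, 189.5]
tcp_rot: [3.127, 0.006, -1.6]
contact_force: [0.8, 0.4, -6.1]
grip_width: 13.3
t 20.45 tcp [623.1  44.3 189.5] rot [ 3.127  0.006 -1.6  ] F [ 0.8  0.4 -6.1] w 13.3 q [-0.05  0.56  1.27  0.01  1.32  1.54]
need units xyz [ 0.5   5.84 -0.23] ang [-0.07 -0.14 -0.05]
```

```bash
python3 -m jog '{"xyz":[[0.1,1,0],[0.1,1,0],[0.1,1,0],[0.1,0.8,0],[0.1,0.6,0],[0.1,0.4,0],[0,0.2,0],[0,0,0]],"angular":[[-0.07,-0.14,0],[0,0,0],[0,0,0],[0,0,0],[0,0,0],[0,0,0],[0,0,0],[0,0,0]]}'
python3 - <<'E'
from h import *
go(633.2,161.1,185,-1.605);snap("wrist","pics/w6.png");snap("top","pics/t6.png");
crop("pics/t6.png",160,90,320,210,5,"pics/t6c.png")
E
```

```text
time: 21.25
tool_pos: [631.5, 161.2, 187.4]
tcp_rot: [3.137, 0.001, -1.588]
contact_force: [0.1, -0.5, -6.8]
grip_width: 13.6
t 21.25 tcp [631.5 161.2 187.4] rot [ 3.137e+00  1.000e-03 -1.588e+00] F [ 0.1 -0.5 -6.8] w 13.6 q [0.13 0.61 1.19 0.   1.34 1.72]
need units xyz [ 0.09 -0.   -0.12] ang [-0.01 -0.04 -0.16]
```

View pics/w6.png

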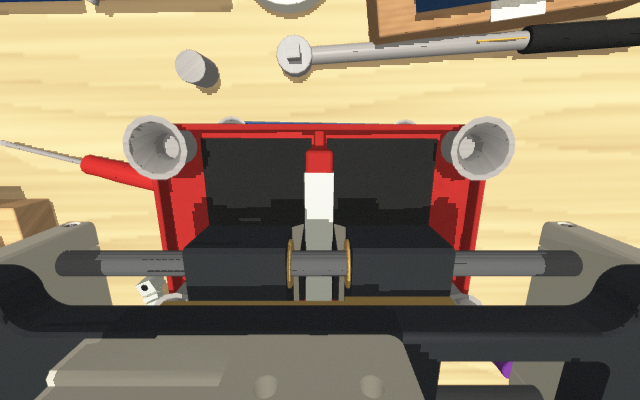

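View pics/t6c.png

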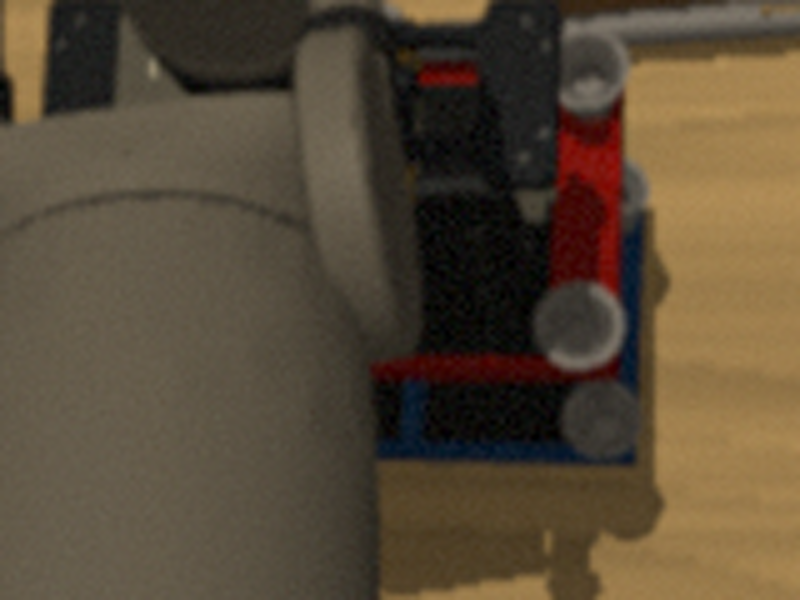

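```bash
python3 - <<'E'
from h import *
p=camera_params("wrist")
a=plane(p,(157,148),187.7);b=plane(p,(481,148),187.7);print(a,b)
d=a-b;yaw=np.arctan2(-d[0],d[1]);m=(a+b)/2;print(yaw,np.linalg.norm(d),m[:2]-56*np.array([np.cos(yaw),np.sin(yaw)]))
E
```

```text
[689.38067078 249.85988051 187.7       ] [686.09837993  68.58144299 187.7       ]
-0.018104371788088422 181.30815023954375 [631.74870261 160.23445119]
```

```bash
python3 -m jog '{"xyz":[[0.1,0,-0.3],[0,0,-0.6],[0,0,-0.6],[0,0,-0.3],[0,0,0],[0,0,0]],"angular":[[0,0,-0.16],[0,0,0],[0,0,0],[0,0,0],[0,0,0],[0,0,0]]}'
python3 - <<'E'
from h import *
go(633.3,161.6,140,-1.605)
E
```

```text
time: 21.95
tool_pos: [633.3, 157.1, 146.8]
tcp_rot: [3.134, -0.0, -1.611]
contact_force: [0.2, 0.2, -6.0]
grip_width: 13.6
t 21.95 tcp [633.3 157.1 146.8] rot [ 3.134 -0.    -1.611] F [ 0.2  0.2 -6. ] w 13.6 q [0.13 0.64 1.24 0.   1.26 1.74]
need units xyz [ 0.    0.23 -0.34] ang [-0.   -0.07  0.06]
```

```bash
python3 -m jog '{"xyz":[[0,0.2,-0.3],[0,0.05,-0.2],[0,0,0]],"angular":[[0,-0.05,0.06],[0,0,0],[0,0,0]]}'
python3 - <<'E'
from h import *
go(633.3,161.6,130,-1.605);snap("scene","pics/s7.png");crop("pics/s7.png",320,190,480,310,5,"pics/s7c.png")
E
```

```text
time: 22.25
tool_pos: [633.6, 162.7, 136.6]
tcp_rot: [3.141, 0.0, -1.604]
contact_force: [0.2, 0.3, -5.9]
grip_width: 13.1
t 22.25 tcp [633.6 162.7 136.6] rot [ 3.141  0.    -1.604] F [ 0.2  0.3 -5.9] w 13.1 q [0.13 0.65 1.26 0.   1.23 1.74]
need units xyz [-0.01 -0.06 -0.33] ang [-0.   -0.   -0.01]
```

View pics/s7c.png

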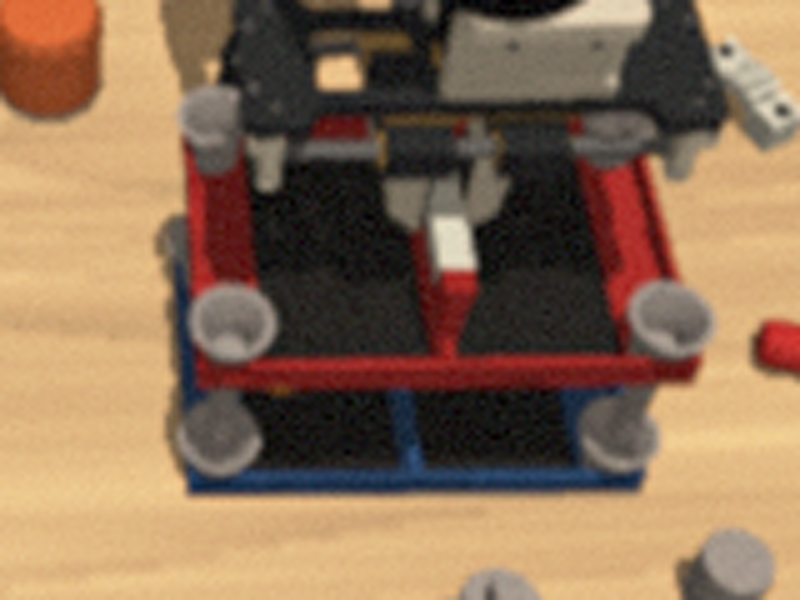

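```bash
python3 - <<'E'
from h import *
S=camera_params("scene")
def pt(cx,cy,yaw,x,y,z):
    c,s=np.cos(yaw),np.sin(yaw);return [cx+c*x-s*y,cy+s*x+c*y,z]
for sx,sy in((56,-94),(56,94),(-56,-94)):
    for z in (136.8,35):
        uv=proj(S,pt(633,161.2,-0.034,sx,sy,z))[0];print(sx,sy,z,np.round((uv-[320,190])*5))
E
```

```text
56 -94 136.8 [228. 315.]
56 -94 35 [214. 433.]
56 94 136.8 [669. 310.]
56 94 35 [616. 429.]
-56 -94 136.8 [211. 111.]
-56 -94 35 [199. 237.]
```

```bash
python3 -m jog '{"xyz":[[0,-0.03,-0.3],[0,0,-0.4],[0,0,-0.3],[0,0,-0.15],[0,0,0]],"angular":[[0,0,0],[0,0,0],[0,0,0],[0,0,0],[0,0,0]]}'
python3 - <<'E'
from h import *
go(633.3,161.6,112.3,-1.605)
E
```

```text
time: 22.8
tool_pos: [634.0, 162.2, 112.5]
tcp_rot: [-3.14, 0.001, -1.604]
contact_force: [-0.8, -0.5, -4.8]
grip_width: 13.8
t 22.8 tcp [634.  162.2 112.5] rot [-3.140e+00  1.000e-03 -1.604e+00] F [-0.8 -0.5 -4.8] w 13.8 q [0.13 0.67 1.29 0.   1.18 1.74]
need units xyz [-0.04 -0.03 -0.01] ang [-0.01  0.01 -0.01]
```

```bash
python3 -m jog '{"xyz":[[0,0,-0.2],[0,0,-0.1],[0,0,-0.1]],"angular":[[0,0,0],[0,0,0],[0,0,0]]}'
```

```text
time: 23.1
tool_pos: [634.5, 162.2, 112.4]
tcp_rot: [-3.135, 0.001, -1.603]
contact_force: [-3.9, -1.0, 2.7]
grip_width: 13.7
```

```bash
python3 -m jog '{"xyz":[[0,0,0],[0,0,0],[0,0,0],[0,0,0]],"angular":[[0,0,0],[0,0,0],[0,0,0],[0,0,0]]}' -0.1; python3 -m jog '{"xyz":[[0,0,0.5],[0,0,1],[0,0,1],[0,0,1],[0,-1,0],[-0.5,-1,0],[-1,-1,0],[-1,-1,0],[-1,-1,0],[-1,-1,0]],"angular":[[0,0,0],[0,0,0],[0,0,0],[0,0,0],[0,0,1],[0,0,1],[0,0,1],[0,0,1],[0,0,1],[0,0,1]]}'
python3 - <<'E'
from h import *
st();snap("scene","pics/s8.png");crop("pics/s8.png",320,190,480,310,5,"pics/s8c.png")
snap("top","pics/t8.png")
E
```

```text
time: 23.5
tool_pos: [637.4, 162.5, 116.2]
tcp_rot: [-3.126, 0.003, -1.603]
contact_force: [-0.1, -0.1, 0.4]
grip_width: 41.3
time: 24.5
tool_pos: [548.0, 41.3, 195.6]
tcp_rot: [-3.117, -0.001, -0.947]
contact_force: [0.5, -0.1, 0.7]
grip_width: 50.8
t 24.5 tcp [548.   41.3 195.6] rot [-3.117e+00 -1.000e-03 -9.470e-01] F [ 0.5 -0.1  0.7] w 50.8 q [-0.07  0.4   1.52  0.02  1.2   0.87]
```

View pics/s8c.png

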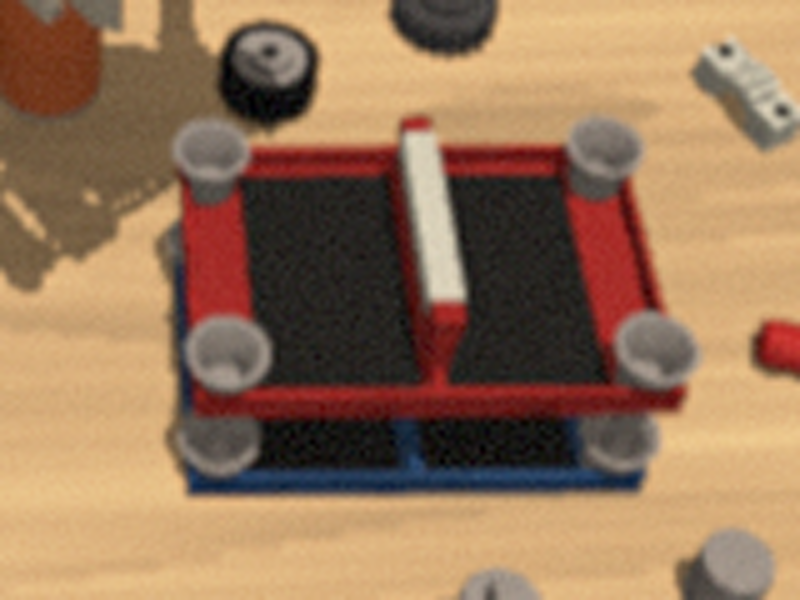

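View pics/t8.png

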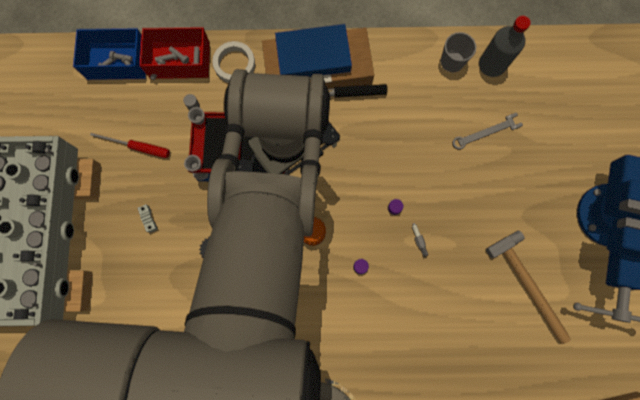

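```bash
python3 -m jog '{"xyz":[[-0.6,-0.25,-0.4],[-0.6,-0.25,-0.4],[-0.6,-0.25,-0.4],[-0.6,-0.25,-0.4],[-0.6,-0.25,-0.3],[-0.6,-0.25,-0.2],[-0.6,-0.25,-0.1],[-0.6,-0.2,0],[-0.2,0,0],[0,0,0]],"angular":[[-0.2,0,1],[0,0,1],[0,0,1],[0,0,1],[0,0,1],[0,0,1],[0,0,1],[0,0,1],[0,0,0.5],[0,0,0]]}' -1
python3 - <<'E'
from h import *
go(438.9,-3.5,18,-0.034);snap("wrist","pics/w9.png")
E
```

```text
time: 25.6
tool_pos: [452.0, 2.3, 157.5]
tcp_rot: [-3.123, -0.03, -0.04]
contact_force: [-0.2, -0.1, -0.4]
grip_width: 91.9
t 25.6 tcp [452.    2.3 157.5] rot [-3.123 -0.03  -0.04 ] F [-0.2 -0.1 -0.4] w 91.9 q [-0.18  0.27  1.84  0.03  1.   -0.16]
need units xyz [-0.65 -0.29 -6.98] ang [-0.16  0.29  0.05]
```

View pics/w9.png

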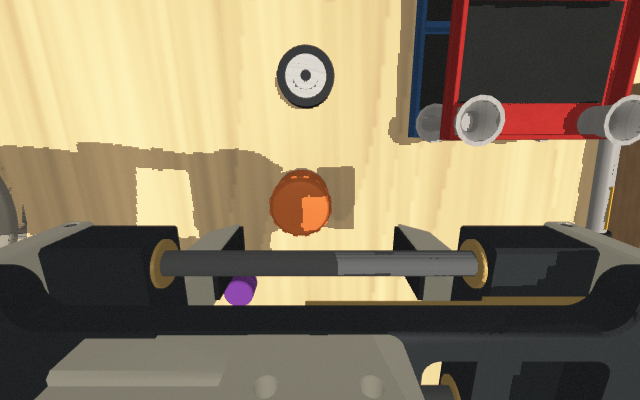

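```bash
python3 - <<'E'
from h import *
p=camera_params("wrist")
print(plane(p,(300.5,206),64))
E
python3 -m jog '{"xyz":[[-0.5,-0.2,-0.8],[-0.1,-0.1,-0.8],[0,0,-0.3],[0,0,0]],"angular":[[-0.16,0.29,0.05],[0,0,0],[0,0,0],[0,0,0]]}'
python3 - <<'E'
from h import *
go(438.9,-3.5,18,-0.034)
E
```

```text
[ 4.37862698e+02 -6.76926099e-02  6.40000000e+01]
time: 26.05
tool_pos: [440.5, -3.8, 116.9]
tcp_rot: [3.139, 0.002, -0.04]
contact_force: [0.1, -0.7, -0.2]
grip_width: 91.9
t 26.05 tcp [440.5  -3.8 116.9] rot [ 3.139e+00  2.000e-03 -4.000e-02] F [ 0.1 -0.7 -0.2] w 91.9 q [-0.18  0.32  1.9  -0.    0.92 -0.14]
need units xyz [-0.08  0.02 -4.95] ang [ 0.03 -0.02  0.05]
```

```bash
python3 -m jog '{"xyz":[[-0.1,0.1,-0.8],[0,0,-1],[0,0,-1],[0,0,-1],[0,0,-0.7],[0,0,-0.3],[0,0,0]],"angular":[[0,0,0],[0,0,0],[0,0,0],[0,0,0],[0,0,0],[0,0,0],[0,0,0]]}'
python3 - <<'E'
from h import *
go(438.5,-2,18,-0.034)
E
```

```text
time: 26.75
tool_pos: [441.1, -1.6, 18.5]
tcp_rot: [3.137, 0.001, -0.042]
contact_force: [0.0, -0.4, 0.1]
grip_width: 91.6
t 26.75 tcp [441.1  -1.6  18.5] rot [ 3.137e+00  1.000e-03 -4.200e-02] F [ 0.  -0.4  0.1] w 91.6 q [-0.17  0.5   1.99 -0.01  0.65 -0.13]
need units xyz [-0.13 -0.02 -0.03] ang [ 0.04 -0.01  0.08]
```

```bash
python3 -m jog '{"xyz":[[-0.13,-0.02,-0.03],[0,0,0]],"angular":[[0.04,0,0],[0,0,0]]}'; python3 -m jog '{"xyz":[[0,0,0],[0,0,0],[0,0,0],[0,0,0],[0,0,0],[0,0,0],[0,0,0]],"angular":[[0,0,0],[0,0,0],[0,0,0],[0,0,0],[0,0,0],[0,0,0],[0,0,0]]}' 1
```

```text
time: 26.95
tool_pos: [439.1, -2.0, 18.7]
tcp_rot: [3.141, -0.0, -0.042]
contact_force: [1.0, 0.4, 0.5]
grip_width: 92.2
time: 27.65
tool_pos: [439.8, -2.2, 20.5]
tcp_rot: [3.141, -0.003, -0.042]
contact_force: [0.2, -0.3, 0.6]
grip_width: 59.1
```

```bash
python3 -m jog '{"xyz":[[0,0,0.5],[0,0,1],[0,0,1],[0,0,1],[0,0,1],[0,0,1],[0,0,1],[0.3,0.2,1],[0.7,0.4,1],[1,0.55,0.5]],"angular":[[0,0,0],[0,0,0],[0,0,0],[0,0,0],[0,0,0],[0,0,0],[0,0,0],[0,0,0],[0,0,0],[0,0,0]]}'
python3 - <<'E'
from h import *
go(632.5,108,170,-0.034)
E
```

```text
time: 28.65
tool_pos: [474.2, 21.5, 210.2]
tcp_rot: [3.141, 0.005, -0.044]
contact_force: [0.8, -1.4, -2.9]
grip_width: 59.3
t 28.65 tcp [474.2  21.5 210.2] rot [ 3.141  0.005 -0.044] F [ 0.8 -1.4 -2.9] w 59.3 q [-0.12  0.27  1.68 -0.    1.2  -0.07]
need units xyz [ 7.92  4.32 -2.01] ang [-0.   -0.05  0.1 ]
```

```bash
python3 -m jog '{"xyz":[[1,0.55,0],[1,0.55,0],[1,0.55,0],[1,0.55,0],[1,0.55,0],[1,0.55,0],[0.8,0.4,-0.3],[0.4,0.2,-0.5],[0,0,-0.3],[0,0,0]],"angular":[[0,0,0.1],[0,0,0],[0,0,0],[0,0,0],[0,0,0],[0,0,0],[0,0,0],[0,0,0],[0,0,0],[0,0,0]]}'
python3 - <<'E'
from h import *
go(632.5,108,104,-0.034);snap("wrist","pics/w10.png")
p=camera_params("wrist")
def pt(cx,cy,yaw,x,y,z):
    c,s=np.cos(yaw),np.sin(yaw);return [cx+c*x-s*y,cy+s*x+c*y,z]
for a in((-56,94,112.5),(56,94,112.5),(-45,0,134.5),(45,0,134.5)): print(a,np.round(proj(p,pt(633,161.2,-.034,*a)),1))
E
```

```text
time: 29.65
tool_pos: [621.2, 104.1, 191.4]
tcp_rot: [3.141, 0.006, -0.032]
contact_force: [0.1, -0.1, -2.5]
grip_width: 59.4
t 29.65 tcp [621.2 104.1 191.4] rot [ 3.141  0.006 -0.032] F [ 0.1 -0.1 -2.5] w 59.4 q [ 0.04  0.57  1.26 -0.    1.32  0.08]
need units xyz [ 0.56  0.19 -4.37] ang [ 0.   -0.06 -0.02]
(-56, 94, 112.5) [[258.1  11.6]]
(56, 94, 112.5) [[407.3  11.5]]
(-45, 0, 134.5) [[273.  140.7]]
(45, 0, 134.5) [[391.3 140.9]]
```

View pics/w10.png

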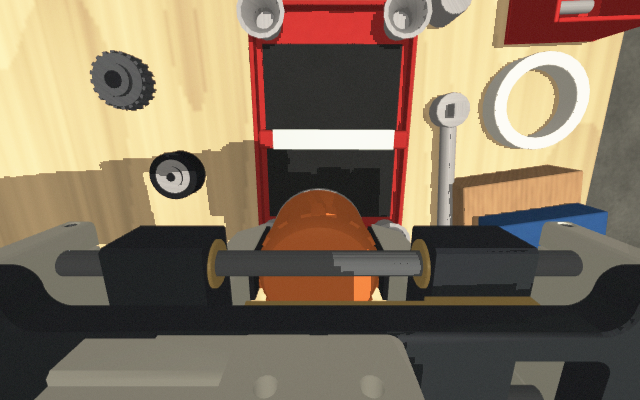

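```bash
python3 -m jog '{"xyz":[[0.5,0.2,-0.4],[0.1,0.1,-0.8],[0,0,-0.9],[0,0,-0.8],[0,0,-0.4],[0,0,-0.2],[0,0,0]],"angular":[[0,-0.06,0],[0,0,0],[0,0,0],[0,0,0],[0,0,0],[0,0,0],[0,0,0]]}'
python3 - <<'E'
from h import *
go(632.5,108,103,-0.034)
E
```

```text
time: 30.4
tool_pos: [635.0, 109.2, 121.3]
tcp_rot: [-3.141, -0.007, -0.035]
contact_force: [0.2, -0.6, -2.5]
grip_width: 58.9
t 30.4 tcp [635.  109.2 121.3] rot [-3.141 -0.007 -0.035] F [ 0.2 -0.6 -2.5] w 58.9 q [ 0.05  0.65  1.32 -0.    1.17  0.09]
need units xyz [-0.13 -0.06 -0.92] ang [0.   0.07 0.01]
```

```bash
python3 -m jog '{"xyz":[[-0.15,-0.06,-0.4],[0,0,-0.3],[0,0,-0.15],[0,0,0]],"angular":[[0,0.07,0],[0,0,0],[0,0,0],[0,0,0]]}'
```

```text
time: 30.8
tool_pos: [632.8, 107.8, 104.9]
tcp_rot: [-3.141, -0.003, -0.035]
contact_force: [-0.4, 0.3, -3.5]
grip_width: 59.2
```

```bash
python3 -m jog '{"xyz":[[0,0,-0.12],[0,0,-0.05],[0,0,-0.05]],"angular":[[0,0,0],[0,0,0],[0,0,0]]}'
```

```text
time: 31.1
tool_pos: [633.3, 107.9, 102.6]
tcp_rot: [-3.141, -0.005, -0.035]
contact_force: [-3.0, -0.6, 6.6]
grip_width: 59.2
```

```bash
python3 -m jog '{"xyz":[[0,0,0],[0,0,0],[0,0,0],[0,0,0]],"angular":[[0,0,0],[0,0,0],[0,0,0],[0,0,0]]}' -0.55; python3 -m jog '{"xyz":[[0,0,0.4],[0,0,0.8],[0,0,1],[0,0,1],[0,0,1],[0,0,0.3],[0,0,0]],"angular":[[0,0,0],[0,0,0],[0,0,0],[0,0,0],[0,0,0],[0,0,0],[0,0,0]]}'
python3 - <<'E'
from h import *
st();snap("scene","pics/s11.png");crop("pics/s11.png",320,170,480,290,5,"pics/s11c.png")
E
```

```text
time: 31.5
tool_pos: [634.6, 108.1, 103.6]
tcp_rot: [-3.141, -0.009, -0.035]
contact_force: [-0.5, -0.3, 0.6]
grip_width: 71.2
time: 32.2
tool_pos: [634.4, 108.1, 198.7]
tcp_rot: [-3.141, -0.009, -0.035]
contact_force: [-0.4, -0.1, 0.8]
grip_width: 71.0
t 32.2 tcp [634.4 108.1 198.7] rot [-3.141 -0.009 -0.035] F [-0.4 -0.1  0.8] w 71.0 q [ 0.05  0.58  1.22 -0.    1.34  0.08]
```

View pics/s11c.png

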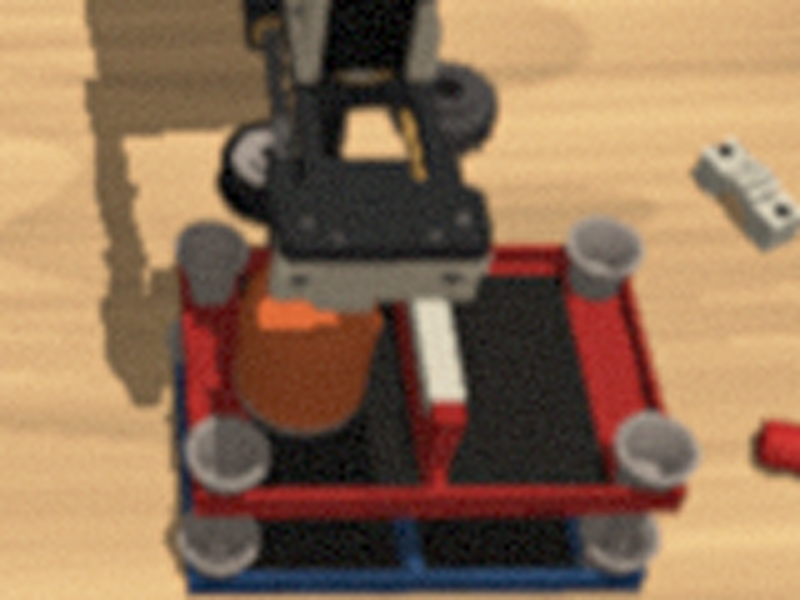

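```bash
python3 -m jog '{"xyz":[[-0.6,-1,0],[-0.6,-1,0],[-0.6,-1,0],[-0.6,-1,0],[-0.6,-1,0],[-0.6,-1,0],[-0.6,-1,-0.3],[-0.6,-1,-0.3],[-0.6,-1,-0.3],[-0.6,-1,-0.3]],"angular":[[0,0,0],[0,0,-1],[0,0,-1],[0,0,-1],[0,0,-1],[0,0,-1],[0,0,-1],[0,0,-1],[0,0,-1],[0,0,-1]]}' -0.1
python3 -m jog '{"xyz":[[-0.6,-1,-0.3],[-0.6,-1,-0.4],[-0.6,-1,-0.4],[-0.6,-1,-0.4],[-0.6,-1,-0.4],[-0.6,-0.8,-0.4],[-0.2,-0.3,0],[0,0,0]],"angular":[[0,0,-1],[0,0,-1],[0,0,-1],[0,0,0],[0,0,0],[0,0,0],[0,0,0],[0,0,0]]}'
python3 - <<'E'
from h import *
go(414.5,-252.5,100,-1.282);snap("wrist","pics/w12.png")
print(proj(camera_params("wrist"),[414.5,-252.5,18]))
E
```

```text
time: 33.25
tool_pos: [504.7, -95.2, 161.5]
tcp_rot: [3.136, 0.007, -1.009]
contact_force: [0.5, 0.4, -0.7]
grip_width: 50.4
time: 34.05
tool_pos: [419.0, -220.8, 105.6]
tcp_rot: [3.125, 0.019, -1.344]
contact_force: [0.5, 0.2, -0.2]
grip_width: 50.5
t 34.05 tcp [ 419.  -220.8  105.6] rot [ 3.125  0.019 -1.344] F [ 0.5  0.2 -0.2] w 50.5 q [-0.65  0.4   1.81 -0.    0.95  0.7 ]
need units xyz [-0.23 -1.58 -0.28] ang [-0.13 -0.19  0.59]
[[353.12687485 213.35642768]]
```

View pics/w12.png

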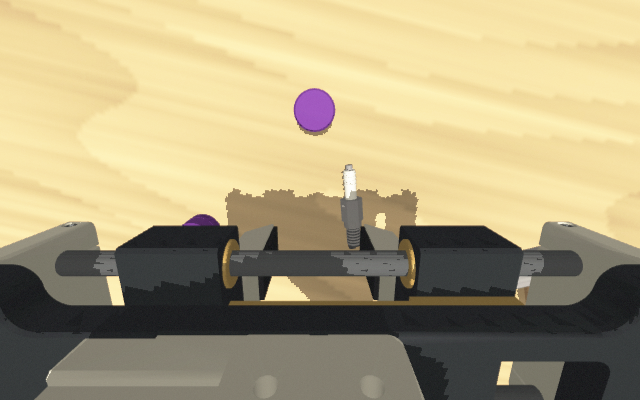

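```bash
python3 -m jog '{"xyz":[[-0.2,-0.8,-0.2],[0,-0.6,-0.2],[0,0,0],[0,0,0]],"angular":[[-0.13,-0.19,0.5],[0,0,0],[0,0,0],[0,0,0]]}'
python3 - <<'E'
from h import *
go(414.5,-252.5,4,-1.282);snap("wrist","pics/w13.png");crop("pics/w13.png",260,150,400,260,5,"pics/w13c.png")
p=camera_params("wrist");print(proj(p,[[414.5,-252.5,18],[414.5,-252.5,9],[453,-240.5,9],[377,-263,9]]))
E
```

```text
time: 34.5
tool_pos: [417.6, -247.0, 98.0]
tcp_rot: [-3.14, 0.0, -1.289]
contact_force: [-1.4, 0.2, 0.5]
grip_width: 50.7
t 34.5 tcp [ 417.6 -247.    98. ] rot [-3.14   0.    -1.289] F [-1.4  0.2  0.5] w 50.7 q [-0.69  0.42  1.81  0.    0.91  0.6 ]
need units xyz [-0.15 -0.27 -4.7 ] ang [-0.01  0.01  0.07]
[[323.60739725 209.6848762 ]
 [323.4405354  206.84697456]
 [322.70435562 163.48621095]
 [322.92213337 245.56126589]]
```

View pics/w13c.png

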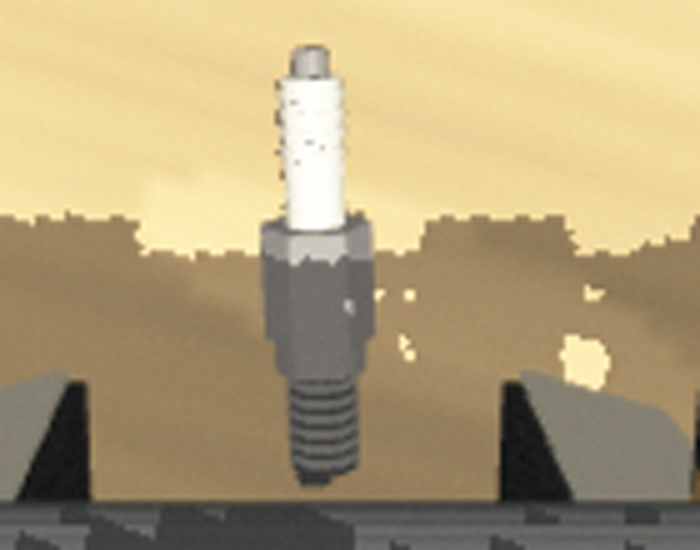

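```bash
python3 -m jog '{"xyz":[[-0.15,-0.2,-0.8],[0,0,-1],[0,0,-0.9],[0,0,-0.8],[0,0,-0.4],[0,0,0],[0,0,0]],"angular":[[0,0,0.25],[0,0,0],[0,0,0],[0,0,0],[0,0,0],[0,0,0],[0,0,0]]}'
python3 - <<'E'
from h import *
go(414.5,-252.5,4,-1.262)
E
```

```text
time: 35.25
tool_pos: [417.9, -248.9, 19.8]
tcp_rot: [-3.137, -0.003, -1.262]
contact_force: [-0.5, 0.9, 0.4]
grip_width: 50.8
t 35.25 tcp [ 417.9 -248.9   19.8] rot [-3.137e+00 -3.000e-03 -1.262e+00] F [-0.5  0.9  0.4] w 50.8 q [-0.7   0.55  1.87  0.    0.71  0.56]
need units xyz [-0.17 -0.18 -0.79] ang [ 0.01  0.04 -0.  ]
```

```bash
python3 -m jog '{"xyz":[[-0.2,-0.2,-0.4],[0,0,-0.3],[0,0,-0.1]],"angular":[[0,0.04,0],[0,0,0],[0,0,0]]}'
python3 - <<'E'
from h import *
go(414.5,-252.5,4,-1.262)
E
```

```text
time: 35.55
tool_pos: [414.7, -254.0, 4.6]
tcp_rot: [-3.14, -0.005, -1.261]
contact_force: [-0.5, 0.2, 0.0]
grip_width: 50.2
t 35.55 tcp [ 414.7 -254.     4.6] rot [-3.14  -0.005 -1.261] F [-0.5  0.2  0. ] w 50.2 q [-0.71  0.58  1.88 -0.    0.68  0.56]
need units xyz [-0.01  0.07 -0.03] ang [ 0.04  0.03 -0.01]
```

```bash
python3 -m jog '{"xyz":[[0,0,-0.15],[0,0,-0.02],[0,0,-0.02],[0,0,-0.02],[0,0,0],[0,0,0],[0,0,0]],"angular":[[0.04,0.03,0],[0,0,0],[0,0,0],[0,0,0],[0,0,0],[0,0,0],[0,0,0]]}' 1
```

```text
time: 36.25
tool_pos: [415.0, -254.3, 0.3]
tcp_rot: [-3.141, 0.0, -1.262]
contact_force: [-0.0, -0.5, -0.1]
grip_width: 19.1
```

```bash
python3 -m jog '{"xyz":[[0,0,0.05],[0,0,0.05],[0,0,0]],"angular":[[0,0,0],[0,0,0],[0,0,0]]}' 1
```

```text
time: 36.55
tool_pos: [414.8, -254.1, 2.3]
tcp_rot: [-3.142, 0.001, -1.262]
contact_force: [0.4, 0.4, 0.5]
grip_width: 19.1
```

```bash
python3 -m jog '{"xyz":[[0,0,0.4],[0,0,0.8],[0,0,1],[0.1,0.2,1],[0.3,0.6,1],[0.4,0.9,1],[0.47,1,1],[0.47,1,1],[0.47,1,1],[0.47,1,1]],"angular":[[0,0,0],[0,0,0],[0,0,0],[0,0,0],[0,0,0],[0,0,0],[0,0,0],[0,0,0],[0,0,0],[0,0,0]]}'
python3 - <<'E'
from h import *
go(634.8,214,190,-1.605);snap("wrist","pics/w14.png")
E
```

```text
time: 37.55
tool_pos: [466.5, -136.6, 195.9]
tcp_rot: [3.14, 0.004, -1.267]
contact_force: [0.2, 0.2, -0.8]
grip_width: 19.0
t 37.55 tcp [ 466.5 -136.6  195.9] rot [ 3.14   0.004 -1.267] F [ 0.2  0.2 -0.8] w 19.0 q [-0.44  0.3   1.67  0.    1.17  0.82]
need units xyz [ 8.42 17.53 -0.3 ] ang [-0.03 -0.02 -3.23]
```

View pics/w14.png

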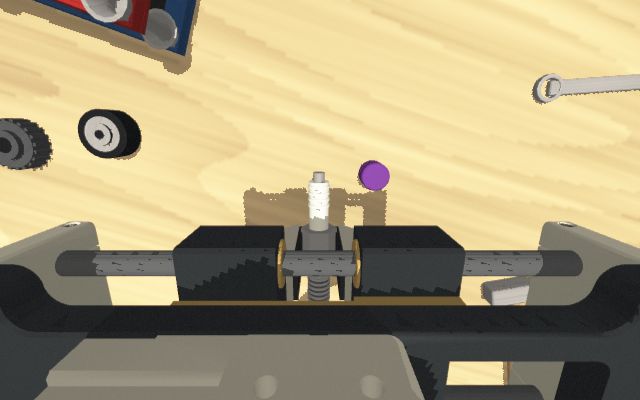

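```bash
python3 -m jog '{"xyz":[[0.48,1,0],[0.48,1,0],[0.48,1,0],[0.48,1,0],[0.48,1,0],[0.48,1,0],[0.48,1,0],[0.48,1,0],[0.48,1,0],[0.48,1,0]],"angular":[[0,0,-0.5],[0,0,-0.5],[0,0,-0.5],[0,0,-0.5],[0,0,-0.5],[0,0,-0.4],[0,0,-0.2],[0,0,0],[0,0,0],[0,0,0]]}'
python3 - <<'E'
from h import *
go(634.8,214,190,-1.605)
E
```

```text
time: 38.6
tool_pos: [566.0, 70.7, 204.4]
tcp_rot: [-3.134, -0.003, -1.605]
contact_force: [-0.7, -0.3, -1.3]
grip_width: 19.4
t 38.6 tcp [566.   70.7 204.4] rot [-3.134e+00 -3.000e-03 -1.605e+00] F [-0.7 -0.3 -1.3] w 19.4 q [-0.01  0.44  1.44 -0.    1.26  1.6 ]
need units xyz [ 3.44  7.16 -0.72] ang [0.04 0.07 0.  ]
```

```bash
python3 -m jog '{"xyz":[[0.48,1,0],[0.48,1,0],[0.48,1,0],[0.48,1,0],[0.48,1,0],[0.48,1,-0.2],[0.3,0.6,-0.4],[0.1,0.2,-0.4],[0,0,0],[0,0,0]],"angular":[[0,0.07,0],[0,0,0],[0,0,0],[0,0,0],[0,0,0],[0,0,0],[0,0,0],[0,0,0],[0,0,0],[0,0,0]]}'
python3 - <<'E'
from h import *
go(634.8,214,84,-1.605);snap("wrist","pics/w15.png");snap("scene","pics/s15.png");crop("pics/s15.png",320,150,480,270,5,"pics/s15c.png")
E
```

```text
time: 39.6
tool_pos: [631.9, 211.4, 182.8]
tcp_rot: [3.138, -0.006, -1.603]
contact_force: [-0.9, 0.0, -0.7]
grip_width: 18.8
t 39.6 tcp [631.9 211.4 182.8] rot [ 3.138 -0.006 -1.603] F [-0.9  0.  -0.7] w 18.8 q [ 0.21  0.64  1.15 -0.    1.36  1.81]
need units xyz [ 0.15  0.13 -4.94] ang [ 0.05 -0.04 -0.02]
```

View pics/w15.png

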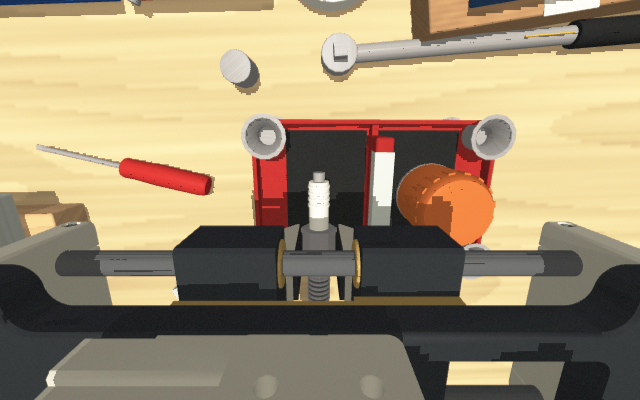

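View pics/s15c.png

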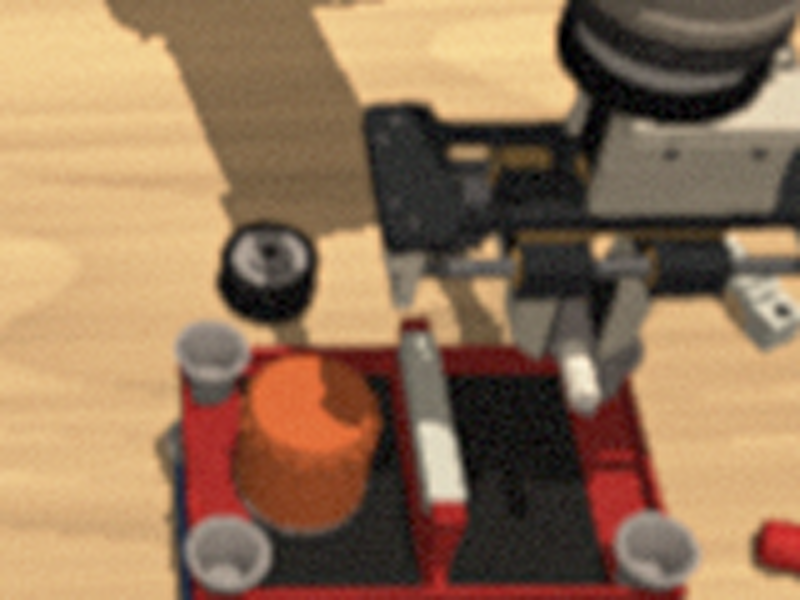

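```bash
python3 -m jog '{"xyz":[[0.02,0.02,0],[0.02,0.02,0],[0.02,0.02,0],[0,0,0],[0,0,0],[0,0,0],[0,0,0],[0,0,0],[0,0,0],[0,0,0]],"angular":[[0,0,1],[0,0,1],[0,0,1],[0,0,1],[0,0,1],[0,0,1],[0,0,1],[0,0,1],[0,0,1],[0,0,1]]}'
python3 - <<'E'
from h import *
go(634.8,214,150,-0.034)
E
```

```text
time: 40.7
tool_pos: [633.9, 204.5, 189.5]
tcp_rot: [-3.14, -0.009, -0.523]
contact_force: [-0.2, 0.3, -1.2]
grip_width: 19.0
t 40.7 tcp [633.9 204.5 189.5] rot [-3.14  -0.009 -0.523] F [-0.2  0.3 -1.2] w 19.0 q [ 0.2   0.63  1.15 -0.    1.35  0.72]
need units xyz [ 0.05  0.47 -1.98] ang [0.01 0.09 4.67]
```

```bash
python3 -m jog '{"xyz":[[0,0.2,0],[0,0.2,0],[0,0.1,0],[0,0.05,-0.4],[0,0,-0.6],[0,0,-0.6],[0,0,-0.2],[0,0,0]],"angular":[[0,0.09,1],[0,0,1],[0,0,1],[0,0,1],[0,0,0.4],[0,0,0],[0,0,0],[0,0,0]]}'
python3 - <<'E'
from h import *
go(634.8,213.5,84,-0.034);snap("wrist","pics/w16.png")
E
```

```text
time: 41.5
tool_pos: [634.8, 210.3, 157.5]
tcp_rot: [3.141, -0.007, -0.049]
contact_force: [-0.1, 0.1, -0.7]
grip_width: 18.9
t 41.5 tcp [634.8 210.3 157.5] rot [ 3.141 -0.007 -0.049] F [-0.1  0.1 -0.7] w 18.9 q [ 0.21  0.66  1.19 -0.    1.29  0.26]
need units xyz [ 0.    0.16 -3.68] ang [0.01 0.07 0.14]
```

View pics/w16.png

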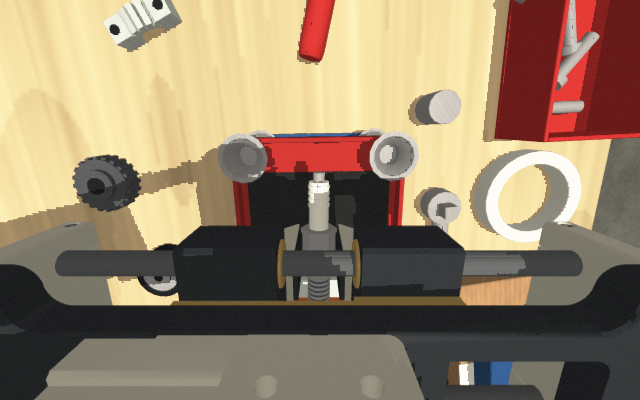

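```bash
python3 - <<'E'
from h import *
p=camera_params("wrist")
print("tip",plane(p,(319,173),166),"hexfront top",plane(p,(319,224),175),"end inner edge floor",plane(p,(330,172),82.5),"rim outer top",plane(p,(320,136),95.5))
print("cups",plane(p,(243,158),112.5),plane(p,(393,155),112.5))
E
```

```text
tip [637.08554983 253.93831891 166.        ] hexfront top [635.72521925 227.8341049  175.        ] end inner edge floor [646.53537873 240.31198473  82.5       ] rim outer top [639.3444136  270.99165168  95.5       ]
cups [582.407923   258.77674401 112.5       ] [691.66011519 255.46279255 112.5       ]
```

```bash
python3 -m jog '{"xyz":[[0,0.1,-0.6],[0,0,-0.8],[0,0,-0.8],[0,0,-0.6],[0,0,-0.3],[0,0,-0.1],[0,0,0]],"angular":[[0,0.07,0.1],[0,0,0],[0,0,0],[0,0,0],[0,0,0],[0,0,0],[0,0,0]]}'
python3 - <<'E'
from h import *
go(634.8,212,84,-0.034)
E
```

```text
time: 42.25
tool_pos: [635.9, 213.0, 91.2]
tcp_rot: [3.142, -0.002, -0.038]
contact_force: [0.2, 0.4, -0.0]
grip_width: 19.2
t 42.25 tcp [635.9 213.   91.2] rot [ 3.142e+00 -2.000e-03 -3.800e-02] F [ 0.2  0.4 -0. ] w 19.2 q [ 0.21  0.72  1.25 -0.    1.16  0.25]
need units xyz [-0.05 -0.05 -0.36] ang [0.   0.02 0.04]
```

```bash
python3 -m jog '{"xyz":[[0,0,-0.2],[0,0,-0.1],[0,0,0],[0,0,0]],"angular":[[0,0.02,0],[0,0,0],[0,0,0],[0,0,0]]}'
```

```text
time: 42.65
tool_pos: [637.0, 213.3, 86.7]
tcp_rot: [-3.141, -0.003, -0.038]
contact_force: [0.5, 0.6, -1.0]
grip_width: 19.0
```

```bash
python3 -m jog '{"xyz":[[-0.05,0,-0.12],[0,0,-0.08],[0,0,-0.05]],"angular":[[0,0,0],[0,0,0],[0,0,0]]}'
```

```text
time: 42.95
tool_pos: [636.3, 213.4, 82.4]
tcp_rot: [-3.14, -0.005, -0.038]
contact_force: [-1.8, -0.6, 6.0]
grip_width: 19.6
```

```bash
python3 -m jog '{"xyz":[[0,0,0.03],[0,0,0],[0,0,0],[0,0,0]],"angular":[[0,0,0],[0,0,0],[0,0,0],[0,0,0]]}' 0; python3 -m jog '{"xyz":[[0,0,0.3],[0,0,0.6],[0,0,1],[0,0,1],[0,0,1],[0,0,1],[-0.5,-0.5,0.5],[-1,-1,0],[-1,-1,0],[-1,-1,0]],"angular":[[0,0,0],[0,0,0],[0,0,0],[0,0,0],[0,0,0],[0,0,0],[0,0,0],[0,0,0],[0,0,0],[0,0,0]]}'
python3 - <<'E'
from h import *
st();snap("wrist","pics/w17.png");snap("scene","pics/s17.png");crop("pics/s17.png",320,180,480,300,5,"pics/s17c.png")
E
```

```text
time: 43.35
tool_pos: [636.5, 213.4, 83.3]
tcp_rot: [-3.14, -0.005, -0.038]
contact_force: [0.3, 0.2, -1.4]
grip_width: 44.3
time: 44.35
tool_pos: [566.7, 143.8, 204.5]
tcp_rot: [-3.138, -0.015, -0.035]
contact_force: [0.6, 0.4, 0.4]
grip_width: 46.1
t 44.35 tcp [566.7 143.8 204.5] rot [-3.138 -0.015 -0.035] F [0.6 0.4 0.4] w 46.1 q [0.12 0.46 1.4  0.   1.26 0.15]
```

View pics/w17.png

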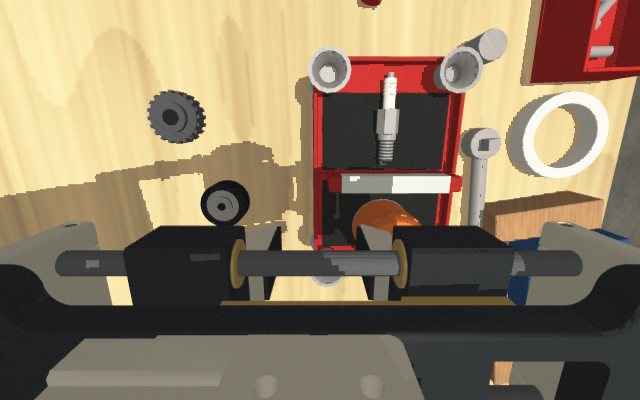

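View pics/s17c.png

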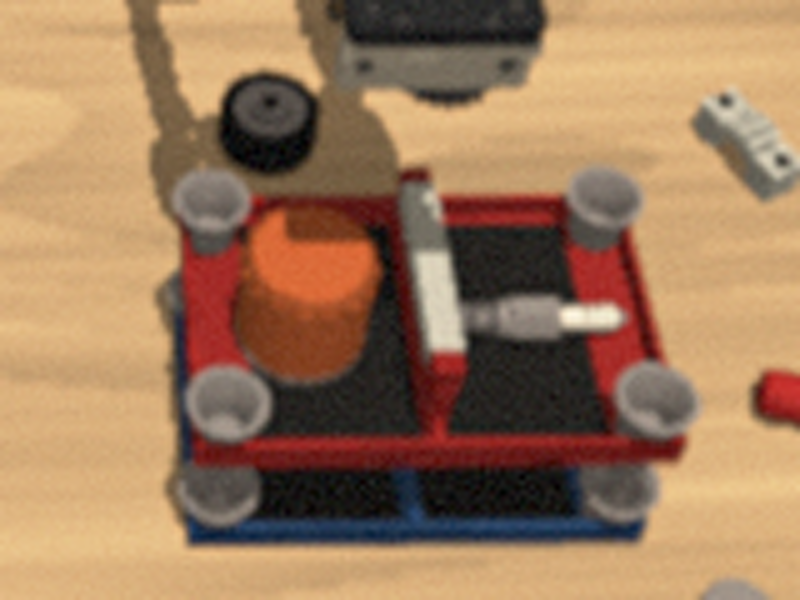

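```bash
python3 -m jog '{"xyz":[[-0.6,0,0],[-0.6,0,0],[-0.6,0,0],[-0.4,0,0],[0,0,0],[0,0,0],[0,0,0],[0,0,0],[0,0,0],[0,0,0]],"angular":[[0,0,1],[0,0,1],[0,0,1],[0,0,1],[0,0,1],[0,0,1],[0,0,1],[0,0,1],[0,0,1],[0,0,1]]}'
python3 -m jog '{"xyz":[[0,0,0],[0,0,0],[0,0,0],[0,0,0],[0,0,0],[0,0,0],[0,0,0],[0,0,0],[0,0,0],[0,0,0]],"angular":[[0,0,1],[0,0,1],[0,0,1],[0,0,1],[0,0,0.4],[0,-1,0],[0,-1,0],[0,-1,0],[0,-1,0],[0,-1,0]]}'
python3 - <<'E'
from h import *
st();snap("wrist","pics/w18.png")
E
```

```text
time: 45.45
tool_pos: [526.2, 146.5, 215.3]
tcp_rot: [3.14, -0.029, 1.052]
contact_force: [0.3, -0.7, 0.5]
grip_width: 46.0
time: 46.45
tool_pos: [537.1, 151.6, 226.5]
tcp_rot: [2.58, -0.05, 1.56]
contact_force: [0.5, -0.6, -0.8]
grip_width: 46.1
t 46.45 tcp [537.1 151.6 226.5] rot [ 2.58 -0.05  1.56] F [ 0.5 -0.6 -0.8] w 46.1 q [ 0.17  0.16  1.93 -0.11  0.5  -1.29]
```

View pics/w18.png

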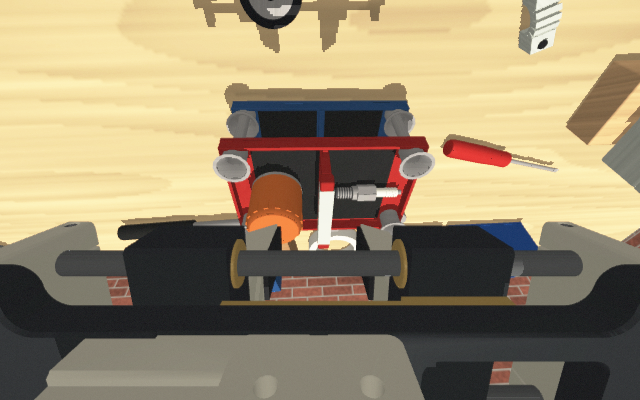

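```bash
python3 -m jog '{"xyz":[[0,-1,0],[0,-1,0],[0,-1,0],[0,-1,0],[0,-1,0],[-0.5,-1,0],[-0.5,-1,0],[-0.5,-1,0],[-0.5,-1,0],[-0.5,-1,0]],"angular":[[0,1,0],[0,1,0],[0,1,0],[0,1,0],[0,0.4,0],[0,0,0],[0,0,0],[0,0,0],[0,0,0],[0,0,0]]}'
python3 -m jog '{"xyz":[[-0.5,-1,0],[-0.5,-1,0],[-0.5,-1,0],[-0.5,-1,0],[-0.5,-1,0],[0,-1,0],[0,-0.5,0],[0,0,0]],"angular":[[0,0,0],[0,0,0],[0,0,0],[0,0,0],[0,0,0],[0,0,0],[0,0,0],[0,0,0]]}'
python3 - <<'E'
from h import *
st();snap("scene","pics/s19.png");snap("top","pics/t19.png");crop("pics/s19.png",320,180,480,300,5,"pics/s19c.png");crop("pics/t19.png",170,100,330,220,5,"pics/t19c.png")
E
```

```text
time: 47.5
tool_pos: [487.1, -48.7, 234.4]
tcp_rot: [3.067, -0.056, 1.554]
contact_force: [-0.5, 0.0, 0.2]
grip_width: 46.0
time: 48.3
tool_pos: [440.6, -185.3, 244.0]
tcp_rot: [3.066, -0.065, 1.559]
contact_force: [-0.1, -0.3, -0.5]
grip_width: 45.5
t 48.3 tcp [ 440.6 -185.3  244. ] rot [ 3.066 -0.065  1.559] F [-0.1 -0.3 -0.5] w 45.5 q [-0.62  0.22  1.65  0.1   1.25 -2.21]
```

View pics/s19c.png

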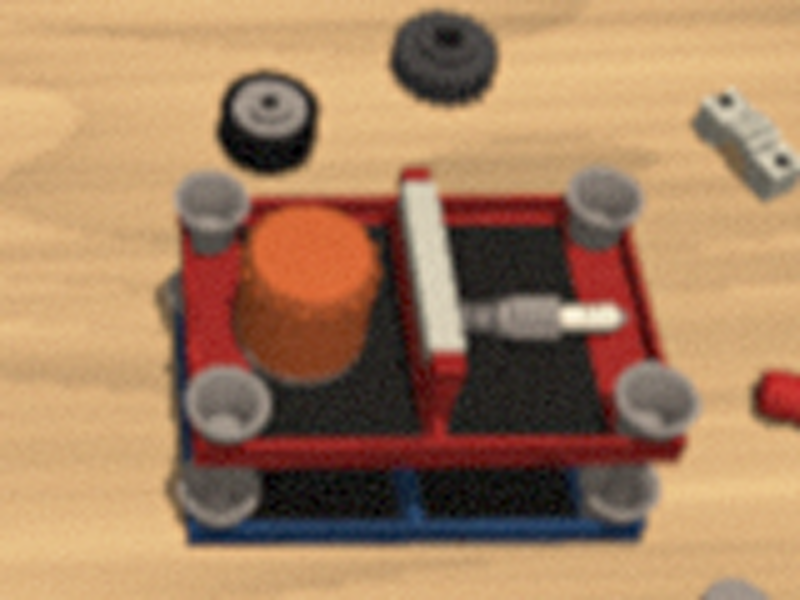

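View pics/t19c.png

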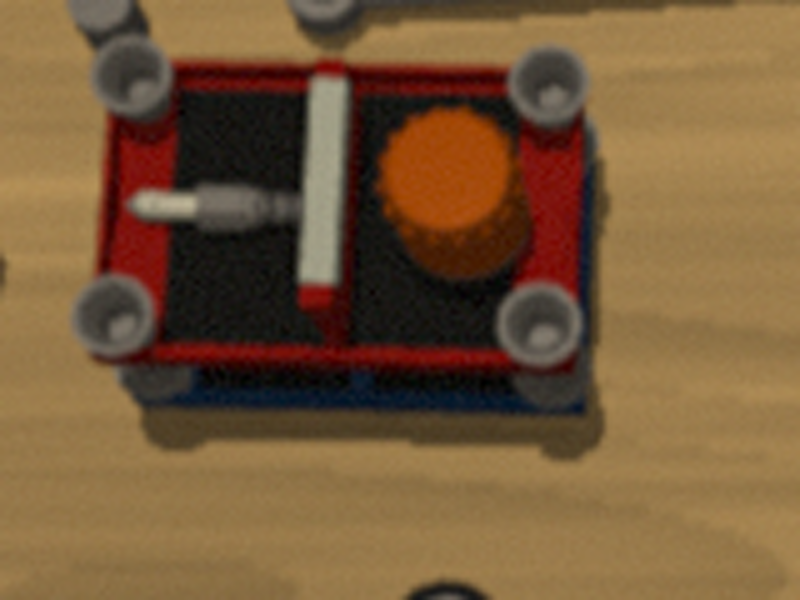

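View pics/t19.png

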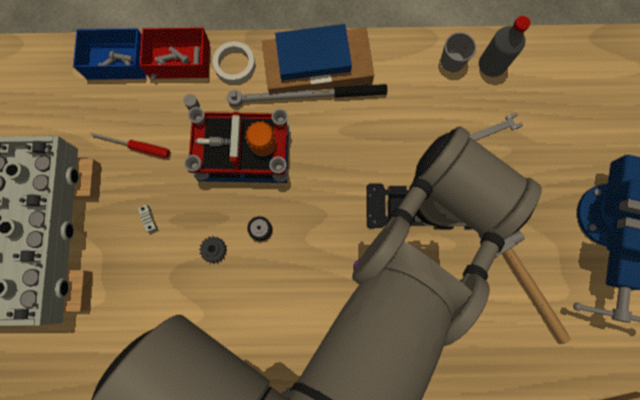

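```bash
python3 - <<'E'
from h import *
T=camera_params("top");S=camera_params("scene")
tc=lambda x,y:(170+x/5,100+y/5); sc=lambda x,y:(320+x/5,180+y/5)
P={"c++":(tc(133,73),sc(656,392)),"c+-":(tc(548,80),sc(229,394)),"c--":(tc(540,317),sc(212,196)),"c-+":(tc(115,308),sc(604,194)),"hexmid":(tc(232,206),sc(528,316)),"filter top":(tc(445,165),sc(314,255)),
"handle+x":(tc(330,78),sc(447,350)),"handle-x":(tc(317,285),sc(416,183))}
R={}
for k,(a,b) in P.items():
    x,r=tri([(T,a),(S,b)]);R[k]=x;print(k,np.round(x,1),r)
m=np.mean([R[k] for k in("c++","c+-","c--","c-+")],0);d=R["c++"]-R["c+-"]+R["c-+"]-R["c--"];print(m,np.arctan2(-d[0],d[1]))
E
```

```text
c++ [692.9 251.9 112.5] [1.4, 1.4]
c+- [685.9  66.  113.3] [1.4, 1.4]
c-- [576.3  69.5 113.2] [1.5, 1.5]
c-+ [583.7 255.6 112.5] [1.2, 1.2]
hexmid [637.  211.1  91.5] [2.0, 2.0]
filter top [635.5 107.3 144.5] [1.1, 1.1]
handle+x [680.5 159.7 133.4] [1.2, 1.2]
handle-x [587.  163.3 131. ] [0.7, 0.7]
[634.68416738 160.74196674 112.89069266] -0.03884903599477614
```

```bash
python3 - <<'E'
from h import *
st();bot.close_job()
E
```

```text
t 48.4 tcp [ 440.4 -184.   243.7] rot [ 3.066 -0.066  1.56 ] F [ 1.2 -0.7  0. ] w 46.3 q [-0.62  0.22  1.66  0.1   1.25 -2.21]
the job is handed in; nothing more can be done
```

The kit rack is packed and I handed the job in at 48.4 s; no verdict is reported, so what follows rests on my own checks.

**What I did:**
- The spring went in the blue −y bay and the tappet in the blue +y bay.
- I stacked the red tier on the blue one and felt it seat at the expected height.
- The filter then went in the red −y bay, upright. The plug went in the red +y bay, lying along the tier's y, because turned that way the gripper body stays clear of the filter.
- I took the steel cylinder at top-camera pixel (366, 227) as the tappet because its size and dark groove fit. The other grey cylinder, at (191, 103), measures about 42 mm tall, so I left it alone.

**Last checks, measured from the top and scene cameras:**

| Check | Measured | Expected |
|---|---|---|
| Red cup mouths, height | 112.5–113.3 mm | 112.5 mm |
| Red tier centre against blue | about 2 mm off | within 6 mm |
| Red tier yaw | −0.039 rad (blue measured −0.034 to −0.037) | within 0.06 rad of the blue tier |
| Plug, hexagon height | 91.5 mm | 91.5 mm |
| Filter, top height | 144.5 mm | 146.5 mm |

- The roller, sprocket and cap look unmoved in the pictures, but I did not measure them. One purple look-alike was hidden by the arm in the last top view.
- The gripper is open and clear of everything.

**Not confirmed at the end:** I could not see the spring and tappet after stacking. I tried a tilted wrist view, but the red tier hid them and joint 5 was close to its limit. They were last seen standing upright in the blue bays just before the red tier was lowered, and nothing touched them as far as I could tell.

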